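Pack a takeaway lunch box in layers

TASK

Pack the black lunch box in layers: first put every snack carton on its floor, then lay the grey divider plate level on its corner ledges above them, then stand every sauce tub upright on the divider. The divider is kept in the aluminium tray underneath the cutlery caddy: lift the caddy off, take the divider out, and put the caddy back squarely on the tray. Leave the other things on the table where they are.

Things in the scene. Friction and masses are not known exactly. Their poses are not given: they have to be found in the camera images.
- box: Open black plastic takeaway lunch box, fixed to the table, outside 232 (its x) x 162 (its y) x 72 mm high, walls and floor 6 mm, inside 220 x 150 mm. Origin: centre of its underside; z up. A ledge block stands in each inner corner (22 along x by 28 along y, top 54 mm above the underside): the divider rests on these four, 48 mm above the inner floor.
- tray: Open aluminium tray, fixed to the table, outside 240 (its x) x 172 (its y) x 62 mm high, walls and floor 6 mm. Origin: centre of its underside; z up. At the start the divider lies in it and the cutlery caddy stands on its rim.
- divider_grip (a point): Grip point of the loose grey divider: a flat plate 204 (its x) x 136 (its y) x 5 mm with an upright finger rib in the middle, 12 mm thick along x, 36 mm long along y, 40 mm tall above the plate (top 45 mm above the plate's underside). The point is inside the rib, 32 mm above the plate's underside; z up when level. About 0.12 kg. It fits in the box with 7 to 8 mm to spare on each side.
- caddy_grip (a point): Grip point of the loose wooden cutlery caddy: an open box 240 (its x) x 172 (its y) x 45 mm with cutlery in it and a carrying bar across the middle. The bar runs along x, 140 mm long, 16 mm thick along y, 18 mm tall; below it is open space, except for posts 12 mm wide at x = -64 and +64 mm. The point is the bar's centre, 105 mm above the caddy's underside (bar top at 114). About 0.5 kg. It belongs on the tray's rim, outline over outline.
- carton_a_center (a point): Centre of a closed cardboard snack carton, 60 (its x) x 42 (its y) x 36 mm high, about 0.09 kg, loose; the point is half-way up, 18 mm above its underside. May be absent (then None).
- carton_b_center (a point): Centre of a closed cardboard snack carton, 60 (its x) x 42 (its y) x 36 mm high, about 0.09 kg, loose; the point is half-way up, 18 mm above its underside. May be absent (then None).
- carton_c_center (a point): Centre of a closed cardboard snack carton, 60 (its x) x 42 (its y) x 36 mm high, about 0.09 kg, loose; the point is half-way up, 18 mm above its underside. May be absent (then None).
- tub_a_center (a point): Centre of a lidded round white sauce tub, 60 mm in diameter, 42 mm high, about 0.1 kg, loose, z up; the point is half-way up, 21 mm above its underside. May be absent (then None).
- tub_b_center (a point): Centre of a lidded round white sauce tub, 60 mm in diameter, 42 mm high, about 0.1 kg, loose, z up; the point is half-way up, 21 mm above its underside. May be absent (then None).
- tub_c_center (a point): Centre of a lidded round white sauce tub, 60 mm in diameter, 42 mm high, about 0.1 kg, loose, z up; the point is half-way up, 21 mm above its underside. May be absent (then None).
- pepper_jar: Bystander: small glass jar, 48 mm in diameter, 85 mm high. Leave it alone. Origin: centre of its underside.
- soy_bottle: Bystander: soy bottle, 56 mm in diameter, 150 mm high. Leave it alone. Origin: centre of its underside.
- tumbler: Bystander: plastic tumbler, 68 mm in diameter, 100 mm high. Leave it alone. Origin: centre of its underside.
- chopstick_cup: Bystander: steel cup holding chopsticks, 68 mm in diameter, 185 mm high with the chopsticks. Leave it alone. Origin: centre of its underside.
- dish: Bystander: shallow dish, 110 mm in diameter, 22 mm high. Leave it alone. Origin: centre of its underside.
- mug: Bystander: mug, 76 mm in diameter, 90 mm high, handle at its +y side. Leave it alone. Origin: centre of its underside.
Things that resemble listed ones, but are neither listed nor needed, are in the scene too. What is shaped like the part that bears tub_c_center but green or pink is not meant.

How it is judged:
On the way, in this order (a step that is already met when the one before it is completed fails the run):
1. every snack carton lies on the floor of the lunch box (x of carton_a_center in the frame of box between -0.11 and 0.11 m and y of carton_a_center in the frame of box between -0.075 and 0.075 m and z of carton_a_center in the frame of box between 0 and 0.034 m and x of carton_b_center in the frame of box between -0.11 and 0.11 m and y of carton_b_center in the frame of box between -0.075 and 0.075 m and z of carton_b_center in the frame of box between 0 and 0.034 m and x of carton_c_center in the frame of box between -0.11 and 0.11 m and y of carton_c_center in the frame of box between -0.075 and 0.075 m and z of carton_c_center in the frame of box between 0 and 0.034 m), for 0.2 s.
2. the divider lies level on the corner ledges, with the cartons under it (all of step 1 and horizontal distance between divider_grip and box below 0.015 m and z of divider_grip in the frame of box between 0.081 and 0.091 m and angle between divider_grip's own z axis and vertical below 0.05 rad and angle between the x axis of divider_grip and the x axis of box, either way round below 0.12 rad), for 0.2 s.
At the end, for the whole second after the job is handed in: All cartons on the box's floor; divider level (0.05 rad) on the ledges, within 15 mm of centre and 5 mm of seated height; all tubs upright (0.15 rad) on the divider in the box; caddy level on the tray's rim, within 15 mm of centre and 0.12 rad of square (either way round) (all of step 2 and x of tub_a_center in the frame of box between -0.1 and 0.1 m and y of tub_a_center in the frame of box between -0.07 and 0.07 m and z of tub_a_center in the frame of box between 0.07 and 0.087 m and angle between each of tub_a_center, tub_b_center, tub_c_center's own z axis and vertical below 0.15 rad and x of tub_b_center in the frame of box between -0.1 and 0.1 m and y of tub_b_center in the frame of box between -0.07 and 0.07 m and z of tub_b_center in the frame of box between 0.07 and 0.087 m and x of tub_c_center in the frame of box between -0.1 and 0.1 m and y of tub_c_center in the frame of box between -0.07 and 0.07 m and z of tub_c_center in the frame of box between 0.07 and 0.087 m and horizontal distance between caddy_grip and tray below 0.015 m and z of caddy_grip in the frame of tray between 0.16 and 0.173 m and angle between caddy_grip's own z axis and vertical below 0.05 rad and angle between the x axis of caddy_grip and the x axis of tray, either way round below 0.12 rad); the robot touches nothing.
It fails at once if one of the other things on the table is pushed more than 50 mm away or tipped over (distance of any of pepper_jar, soy_bottle, tumbler, chopstick_cup, dish, mug from where it was at the start of the episode above 0.05 m or angle between any of pepper_jar, soy_bottle, tumbler, chopstick_cup, dish, mug's own z axis and vertical above 0.6 rad).
Of carton_a, carton_b, carton_c only 2 to 3 are there at a start; the rules pass over those that are not, and their reading is None.
Of tub_a, tub_b, tub_c only 1 to 3 are there at a start; the rules pass over those that are not, and their reading is None.
At some moment in a run one of carton_a, carton_b, carton_c, tub_a, tub_b, tub_c may be knocked a few centimetres aside while the robot is not near it.
Once in a run the grip may slacken for a moment while it holds something.
It also fails if it takes over 210 s, if anything falls off the work surface, if the arm or the gripper's body presses on something with over 40 N, if the wrist force passes 120 N, or if a joint passes its speed limit or range.

ROBOT

A 7-joint arm with a two-finger parallel gripper is mounted at the origin on the work surface. World frame = base frame: x ahead of the robot, y to its left, z up, the work surface at z = 0. Lengths are in m, angles in rad, forces in N, time in s.
With the tool pointing down it reaches from about 0.425 to 0.875 m from the base axis. Payload 4.7 kg.
Tool frame: the origin (TCP) lies at the very end of the fingers, on their centre line; the grasp point (between the pads) lies 19 mm behind it (ctrl.grasp_offset is the distance from the TCP to the grasp point, in m); z points along the fingers, y is the direction in which the jaws open and shut (so a half turn about z gives the same grasp; the last joint's range is limited). The gripper opens to 87 mm and grips with 3 to 60 N. Pads are 19 mm wide; open, the fingers measure 117 mm over their backs; the gripper's body (75 mm by 190 mm) begins 51 mm behind the grasp point.
Start: joints at [-1.198, 0.321, -0.07, 1.45, 0.023, 1.371, -0.057], TCP at [0.228, 0.609, 0.223] pointing down, gripper open.
Joint ranges: [-2.86, 2.86], [-0.3, 2.09], [-1.38, 1.24], [0.06, 2.45], [-1.56, 4.7], [0.09, 2.05], [-2.69, 2.69]. Speed limits (rad/s): [2.57, 2.57, 3.14, 3.14, 3.14, 3.14, 3.14].

INTERFACE

Orientations are given as a rotation vector (axis times angle).
In Python, from bench import ctrl gives the robot as it stands.
- The arm moves only by the shell command python3 -m creep 'ROWS' [FORCE]. ROWS is JSON, a list that holds one entry, the list of rows, each a list of 7 numbers: the opening, from 0 (shut) to 1 (fully open), then the shift along the tool's x, y, z in mm, then the turn, a rotation vector about the tool's x, y, z in rad. In form: [[[grip, dx, dy, dz, rx, ry, rz], ...]]. A call has 1 to 5 rows; each row is the pose to reach, as a shift and turn from the pose commanded when the call began, along the tool's axes at that moment; what a row does not reach only later rows make up. A row lasts 1/10 s, in which the tool goes at most 50 mm and 8.59 degrees, less where a joint would pass 70% of its speed; a pose out of reach is approached as far as the arm can. A call with a gripper value outside its range is refused whole. The fingers move at their own pace and stop on an object; FORCE is the grip in N (left out, the last holds). Time passes only in rows, so rows that repeat a pose let the fingers close. It gives the time, the measured TCP pose, the force and the opening at its end, in the units of the state.
- ctrl.get_state(): the state, without advancing time (a new reading comes with each control period).
- ctrl.get_image(name): name is "side" or "top"; returns the picture (400x640x3 uint8, red, green, blue); there is no depth.
- ctrl.camera_params(name): a dict with "K" (3x3 intrinsics, pixels), "k1" (the pictures are not rectified: a ray, as slopes to the right and down, at radius r is drawn at 1 + k1 r^2 times it, then the intrinsics apply), "pose" (4x4, takes a point from camera to world coordinates). Camera axes: x right, y down, z forward; pixel columns grow to the right and rows downward; lengths in m; the calibration is good to about 2 mm. A picture is of the moment at which its call begins. camera_params takes no time and is no camera call.
- ctrl.close_job(): hands the job in, once; it reports no verdict.
The state is a dict: "time": time; "joint_positions": joint angles; "qd": joint speeds; "joint_torque": joint torques, N m; "position": TCP position; "tool_rot": TCP orientation; "ft_force": force on the tool from outside, world axes, zero at the start; "torque": the same for the moment, N m; "grip_width": opening from 0.0 (shut) to 1.0 (fully open).
Only numpy, scipy, OpenCV 4.12 (cv2) and the standard library are available. Lean on these libraries where they do the work, as an engineer would, in place of code of your own. Each camera call takes 0.05 s, during which the arm holds its last target. There are 200 camera calls.

## Working session

There is one attempt and no reset: what is moved stays moved. The work goes in short steps, Python scripts to look and compute and a shell command to move; the robot and the scene stay as the last step left them, time stands still between calls to the robot, and variables do not carry over. Pictures are saved under pics/ and viewed, about 12 in all and at most 16, crops included, and the job is handed in when it is done.

```bash
ls; mkdir -p pics; python3 - <<'E'
from bench import ctrl
import cv2,numpy as np
np.set_printoptions(precision=4,suppress=True)
for n in("top","side"):
    p=ctrl.camera_params(n);print(n,p["K"],p["k1"],p["pose"])
    cv2.imwrite(f"pics/{n}0.png",cv2.cvtColor(ctrl.get_image(n),cv2.COLOR_RGB2BGR))
s=ctrl.get_state();print(s,ctrl.grasp_offset)
E
```

```text
pics
top [[385.2635   0.     323.8689]
 [  0.     385.2635 196.7363]
 [  0.       0.       1.    ]] -0.039597476795417426 [[ 0.0557 -0.9707  0.2337  0.3453]
 [-0.9984 -0.0554  0.0079 -0.0803]
 [ 0.0053 -0.2338 -0.9723  1.0994]
 [ 0.      0.      0.      1.    ]]
side [[379.5729   0.     323.3358]
 [  0.     379.5729 199.4299]
 [  0.       0.       1.    ]] -0.010776172860358669 [[ 0.7167 -0.5302  0.4531  0.0265]
 [-0.6974 -0.541   0.4701 -0.6631]
 [-0.0041 -0.6529 -0.7574  1.0477]
 [ 0.      0.      0.      1.    ]]
{'time': 0.1, 'joint_positions': array([-1.1979,  0.3217, -0.0701,  1.4515,  0.0226,  1.3708, -0.0569]), 'qd': array([-0.0007, -0.002 , -0.0029, -0.0022, -0.0009,  0.0003, -0.0004]), 'joint_torque': array([ -0.0002, -49.2571,  -0.4058, -31.3398,  -0.0642,   0.0395,
         0.0001]), 'position': array([0.2281, 0.6081, 0.2216]), 'tool_rot': array([-0.5605, -3.091 ,  0.0027]), 'ft_force': array([0.0349, 0.0379, 0.0473]), 'torque': array([ 0.0274, -0.0195, -0.0546]), 'grip_width': 1.001116724899106} 0.0187
```

View pics/top0.png

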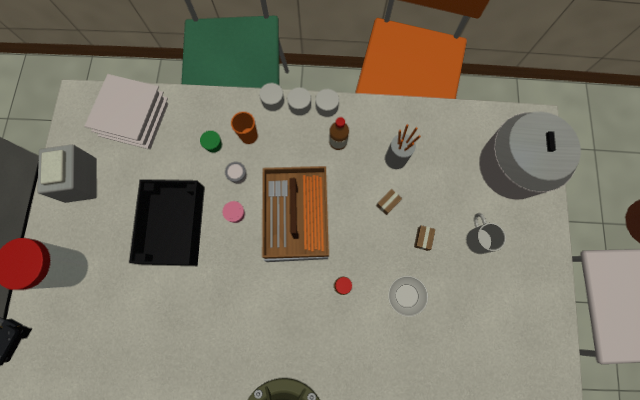

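View pics/side0.png

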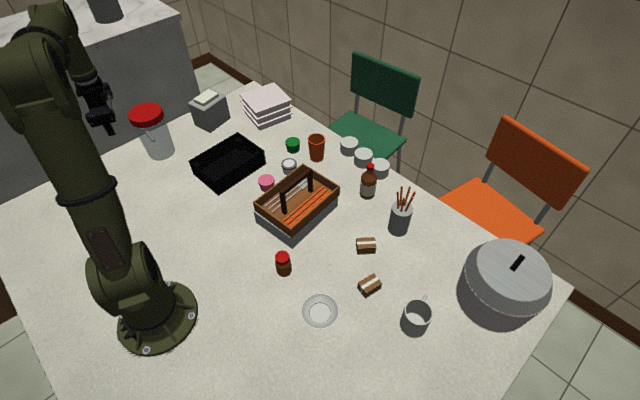

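The top view shows the box at about (167,223), the tray with the caddy at (295,213), cartons at (389,202) and (426,238), and a white tub at (235,172). Pink and green decoys are at (233,212) and (210,141). Three grey cylinders stand at (271,96), (299,101) and (327,102), and I still have to identify them. I'll enlarge both views and compute positions.

```bash
cat > h.py <<'E'
from bench import ctrl
import cv2,numpy as np
from scipy.spatial.transform import Rotation as R
np.set_printoptions(precision=4,suppress=True)
def pix2w(n,uv,z):
    p=ctrl.camera_params(n);K=np.array(p["K"]);T=np.array(p["pose"])
    d=cv2.undistortPoints(np.array([[uv]],float),K,np.array([p["k1"],0,0,0.]))[0,0]
    r=T[:3,:3]@np.r_[d,1];return (T[:3,3]+r*(z-T[2,3])/r[2])[:2]
def w2pix(n,X):
    p=ctrl.camera_params(n);T=np.linalg.inv(np.array(p["pose"]))
    return cv2.projectPoints(np.array([X],float),cv2.Rodrigues(T[:3,:3])[0],T[:3,3],np.array(p["K"]),np.array([p["k1"],0,0,0.]))[0].reshape(-1,2)
def shot(n,name,crop=None,s=1):
    im=cv2.cvtColor(ctrl.get_image(n),cv2.COLOR_RGB2BGR)
    if crop: x,y,w,h=crop;im=im[y:y+h,x:x+w]
    cv2.imwrite(f"pics/{name}.png",cv2.resize(im,None,fx=s,fy=s,interpolation=cv2.INTER_CUBIC))
def go(x,y,z,yaw):
    """shift/turn in tool axes to tool-down pose; yaw = world angle of the jaw (tool y) axis, mod pi nearest"""
    st=ctrl.get_state();R0=R.from_rotvec(st["tool_rot"])
    best=None
    for k in(0,np.pi):
        a=yaw+k;Y=np.array([np.cos(a),np.sin(a),0]);Z=np.array([0,0,-1.]);X=np.cross(Y,Z)
        rv=(R0.inv()*R.from_matrix(np.c_[X,Y,Z])).as_rotvec()
        if best is None or np.linalg.norm(rv)<np.linalg.norm(best):best=rv
    print("shift mm",np.round(R0.inv().apply(np.array([x,y,z])-st["position"])*1000,1),"turn",np.round(best,3),"q7",st["joint_positions"][6])
E
python3 - <<'E'
from h import *
a=cv2.imread("pics/top0.png")
cv2.imwrite("pics/topA.png",cv2.resize(a[80:280,120:345],None,fx=3,fy=3,interpolation=cv2.INTER_CUBIC)[:600])
b=cv2.resize(a[180:260,365:445],None,fx=5,fy=5,interpolation=cv2.INTER_CUBIC)
c=cv2.resize(cv2.imread("pics/side0.png")[125:205,270:400],None,fx=5,fy=5,interpolation=cv2.INTER_CUBIC)[:400,:400]
cv2.imwrite("pics/topB.png",np.hstack([b,c]))
for n,uv in(("gr1",(271,92)),("gr2",(299,97)),("gr3",(327,98)),("tub",(235,170)),("car1",(389,202)),("car2",(426,238)),("pink",(233,210)),("green",(210,139))):print(n,pix2w("top",uv,.04),)
for n,uv in(("gr1",(349,143)),("gr2",(363,154)),("gr3",(380,165)),("tub",(289,162)),("car1",(366,242)),("car2",(370,284))):print(n,pix2w("side",uv,.04))
E
```

```text
gr1 [0.9174 0.1067]
gr2 [0.9055 0.0206]
gr3 [ 0.907  -0.0641]
tub [0.6645 0.1881]
car1 [ 0.5952 -0.2563]
car2 [ 0.4988 -0.3607]
pink [0.5472 0.1809]
green [0.7554 0.2725]
gr1 [0.9119 0.1048]
gr2 [0.9035 0.0218]
gr3 [ 0.9036 -0.0646]
tub [0.6675 0.1902]
car1 [ 0.6015 -0.2618]
car2 [ 0.4984 -0.369 ]
```

View pics/topA.png

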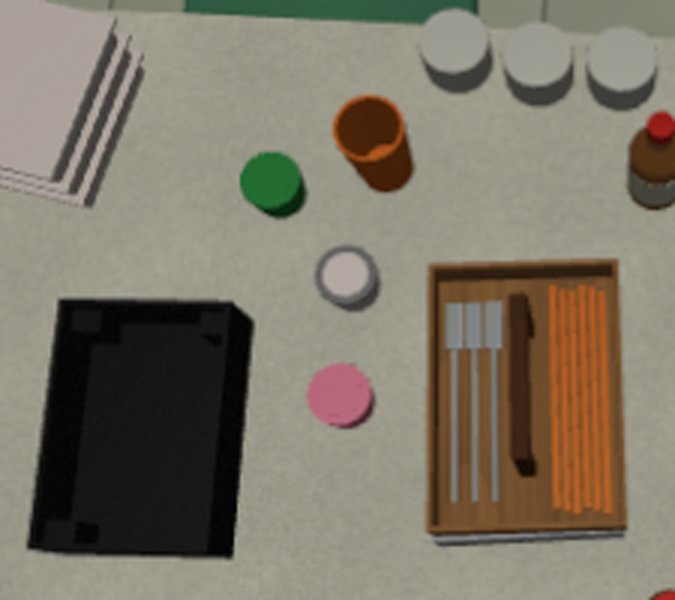

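View pics/topB.png

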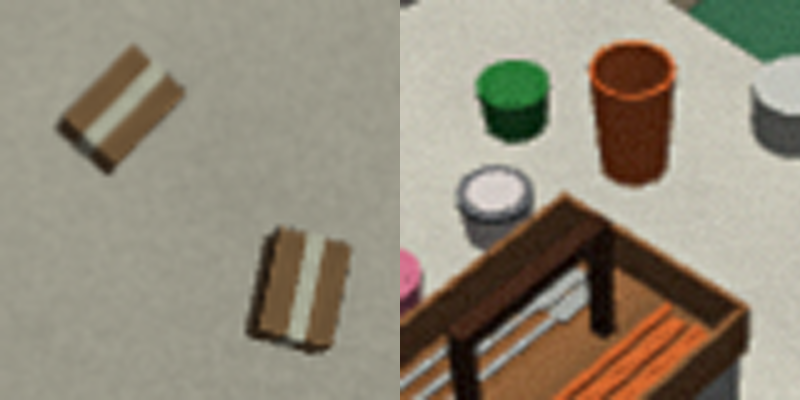

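There is one tub, the white-lidded one at about (0.666, 0.189), and two cartons. The grey cylinders have no lids and stand beyond reach, so I treat them as scenery. Next I'll fit known-size model outlines to the silhouettes in both views.

```bash
cat > fit.py <<'E'
from h import *
from scipy.optimize import minimize
def boxpts(dx,dy,z0,z1):return [(sx*dx/2,sy*dy/2,z) for sx in(-1,1) for sy in(-1,1) for z in(z0,z1)]
def cyl(d,z0,z1):return [(d/2*np.cos(a),d/2*np.sin(a),z) for a in np.linspace(0,6.28,40) for z in(z0,z1)]
SH={"box":boxpts(.232,.162,0,.072),"carton":boxpts(.06,.042,0,.036),"tub":cyl(.06,0,.042),
"caddy":boxpts(.240,.172,.062,.107)+boxpts(.140,.016,.15,.176),"tray":boxpts(.240,.172,0,.062),"traycaddy":boxpts(.240,.172,0,.107)+boxpts(.140,.016,.15,.176)}
S=6
def W(sh,p):
    q=np.array(sh);c,s=np.cos(p[2]),np.sin(p[2]);return np.c_[q[:,0]*c-q[:,1]*s+p[0],q[:,0]*s+q[:,1]*c+p[1],q[:,2]]
def fit(ims,shape,p0,maskf,yawfree=True,cams=("top","side")):
    sh=SH[shape];T=[]
    for n in cams:
        u=w2pix(n,W(sh,p0));o=u.min(0).astype(int)-12;e=u.max(0).astype(int)+12
        o=np.maximum(o,0);m=maskf(ims[n][o[1]:e[1],o[0]:e[0]]).astype(np.uint8)
        m=cv2.morphologyEx(m,cv2.MORPH_OPEN,np.ones((2,2)))
        k,l,st,ce=cv2.connectedComponentsWithStats(m);i=1+np.argmax(st[1:,4]);m=(l==i).astype(np.uint8)
        m=cv2.resize(m*255,None,fx=S,fy=S,interpolation=cv2.INTER_LINEAR)>127
        c=np.argwhere(m)[:,::-1].astype(np.int32);h=cv2.convexHull(c);M=np.zeros(m.shape,np.uint8);cv2.fillConvexPoly(M,h,1)
        T.append((n,o,M))
    def cost(p):
        t=0
        for n,o,M in T:
            u=((w2pix(n,W(sh,(p[0],p[1],p[2] if yawfree else 0)))-o+.5)*S-.5)
            G=np.zeros_like(M);cv2.fillConvexPoly(G,cv2.convexHull(np.round(u).astype(np.int32)),1);t+=(G!=M).sum()/M.sum()
        return t
    sim=np.array(p0)+np.array([[0,0,0],[.012,0,0],[0,.012,0],[0,0,.2]])
    r=minimize(cost,p0,method="Nelder-Mead",options=dict(initial_simplex=sim,xatol=1e-4,fatol=1e-5))
    return r.x,r.fun
def nontable(im):
    t=np.array([140,152,152.]); L=im.astype(float); return (L.max(2)<105)|(L.max(2)-L.min(2)>40)
def dark(im):return im.max(2)<60
def brown(im):
    L=im.astype(float);return (L[...,2]-L[...,0]>22)
E
python3 - <<'E'
from fit import *
ims={n:cv2.imread(f"pics/{n}0.png") for n in("top","side")}
print(ims["top"][330,200],ims["side"][330,400],ims["top"][172,235],ims["side"][162,289])
for nm,sh,p0,f in(("box","box",(.55,.36,0),dark),("car1","carton",(.595,-.258,.7),brown),("car2","carton",(.5,-.364,-.1),brown),("caddy","caddy",(.55,.0,0),brown),("traycaddy","traycaddy",(.55,.0,0),nontable),("tub","tub",(.666,.189,0),nontable)):
    for cams in(("top","side"),("top",),("side",)):
        print(nm,cams,*fit(ims,sh,p0,f,sh!="tub",cams))
E
```

```text
[141 156 158] [165 179 179] [161 168 178] [197 203 208]
box ('top', 'side') [0.5004 0.3551 0.0519] 0.07016018412550505
box ('top',) [0.498  0.3568 0.0415] 0.0044952558718307665
box ('side',) [0.5018 0.3519 0.0367] 0.01214260078956813
car1 ('top', 'side') [ 0.6005 -0.2632  0.7209] 3.0579986166691366
car1 ('top',) [ 0.5833 -0.2801  2.4181] 1.3564102564102565
car1 ('side',) [ 0.6018 -0.2692  0.0808] 0.9436416184971098
car2 ('top', 'side') [ 0.503  -0.3658 -0.1109] 2.4737802265074995
car2 ('top',) [ 0.5061 -0.3483 -0.5142] 1.180909090909091
car2 ('side',) [ 0.5003 -0.3809  0.4225] 1.0117845117845117
caddy ('top', 'side') [ 0.5442 -0.0006  0.0972] 0.18967635098077135
caddy ('top',) [0.5424 0.0005 0.0734] 0.031965130580767956
caddy ('side',) [ 0.5459 -0.0012  0.0943] 0.1400829752755196
traycaddy ('top', 'side') [0.5421 0.0002 0.0893] 0.13260193004907483
traycaddy ('top',) [ 0.5418 -0.0004  0.0813] 0.016053430150644848
traycaddy ('side',) [0.5434 0.0003 0.1109] 0.11174971262931681
tub ('top', 'side') [0.64   0.1667 0.4308] 2.422746549238576
tub ('top',) [0.6553 0.1805 0.2054] 1.613210759278175
tub ('side',) [0.6365 0.1363 0.4975] 0.6230380522165224
```

```bash
python3 - <<'E'
from fit import *
ims={n:cv2.imread(f"pics/{n}0.png") for n in("top","side")}
def cart(im):
    L=cv2.GaussianBlur(im,(3,3),0).astype(float);m=((L[...,2]-L[...,0]>28)|(L.max(2)<100)).astype(np.uint8)
    return cv2.morphologyEx(m,cv2.MORPH_CLOSE,np.ones((7,7)))
for nm,p0 in(("car1",(.597,-.26,.75)),("car2",(.499,-.365,-.1))):
    for cams in(("top","side"),("top",),("side",)):print(nm,cams,*fit(ims,"carton",p0,cart,True,cams))
from h import go
go(.60,-.26,.2,.72+1.57)
E
```

```text
car1 ('top', 'side') [ 0.6025 -0.2638  2.4195] 0.2042697795580188
car1 ('top',) [ 0.599  -0.2637  0.9576] 0.5212078760993073
car1 ('side',) [ 0.6043 -0.2647  2.434 ] 0.052168715846994534
car2 ('top', 'side') [ 0.5013 -0.3654 -0.2089] 0.2010029773682326
car2 ('top',) [ 0.4996 -0.3639 -0.1915] 0.04931972789115646
car2 ('side',) [ 0.5046 -0.3663 -0.1917] 0.0463101072519355
shift mm [-653.  -682.3   22.8] turn [-0.002 -0.001 -1.078] q7 -0.0569012682421202
```

```bash
cat >> h.py <<'E'
def go(x,y,z,yaw,turned=False):
    st=ctrl.get_state();R0=R.from_rotvec(st["tool_rot"]);best=None
    for k in(0,np.pi):
        a=yaw+k;Y=np.array([np.cos(a),np.sin(a),0]);Z=np.array([0,0,-1.]);M=R.from_matrix(np.c_[np.cross(Y,Z),Y,Z])
        rv=(R0.inv()*M).as_rotvec()
        if best is None or np.linalg.norm(rv)<np.linalg.norm(best[0]):best=rv,M
    v=best[1].inv().apply(np.array([x,y,z])-st["position"])*1000
    print("turn",np.round(best[0],3),"then shift",np.round(v,1),"len",round(np.linalg.norm(v)),"q7",round(st["joint_positions"][6],2),"q6",round(st["joint_positions"][5],2),"t",st["time"])
E
python3 - <<'E'
from h import *
print("cup",pix2w("top",(401,161),0),pix2w("side",(399,231),0))
print("soy",pix2w("top",(338,145),0),pix2w("side",(368,194),0))
print("jar",pix2w("top",(343,288),0),"dish",pix2w("top",(407,295),0.02),"mug",pix2w("top",(488,243),0.0))
print("tumbler",pix2w("top",(247,138),0),"pink",pix2w("top",(233,212),.042),"green",pix2w("top",(210,139),.042))
go(.602,-.264,.25,.85)
E
```

```text
cup [ 0.7334 -0.2971] [ 0.7382 -0.2943]
soy [ 0.7734 -0.1052] [ 0.7894 -0.1092]
jar [ 0.3518 -0.1391] dish [ 0.3423 -0.3135] mug [ 0.4997 -0.5512]
tumbler [0.7803 0.173 ] pink [0.5412 0.1797] green [0.7546 0.2719]
turn [-0.002  0.     0.362] then shift [-856.5 -408.4  -28.4] len 949 q7 -0.06 q6 1.37 t 0.1
```

```bash
python3 -m creep '[[[1,0,0,0,0,0,0.15],[1,0,0,0,0,0,0.3],[1,0,0,0,0,0,0.362],[1,0,0,0,0,0,0.362]]]' && python3 -m creep '[[[1,-43,-20,-28,0,0,0],[1,-86,-41,-28,0,0,0],[1,-128,-61,-28,0,0,0],[1,-171,-82,-28,0,0,0],[1,-214,-102,-28,0,0,0]]]' && python3 -m creep '[[[1,-43,-20,0,0,0,0],[1,-86,-41,0,0,0,0],[1,-128,-61,0,0,0,0],[1,-171,-82,0,0,0,0],[1,-214,-102,0,0,0,0]]]' && python3 - <<'E'
from h import *
go(.602,-.264,.25,.85)
E
```

```text
time: 0.5
position: [0.2281, 0.6084, 0.222]
tool_rot: [1.108, 2.94, -0.001]
ft_force: [0.5, -0.9, 0.0]
grip_width: 1.005
time: 1.0
position: [0.3222, 0.3887, 0.2505]
tool_rot: [1.105, 2.941, 0.0]
ft_force: [0.8, -0.5, 0.2]
grip_width: 1.001
time: 1.5
position: [0.4155, 0.1709, 0.2506]
tool_rot: [1.105, 2.941, 0.001]
ft_force: [0.2, 1.3, 0.1]
grip_width: 0.998
turn [ 0.001 -0.     0.002] then shift [-427.2 -203.6    0.6] len 473 q7 0.36 q6 1.39 t 1.5
```

```bash
python3 -m creep '[[[1,-43,-20,0,0,0,0],[1,-86,-41,0,0,0,0],[1,-128,-61,0,0,0,0],[1,-171,-82,0,0,0,0],[1,-214,-102,0,0,0,0]]]' && python3 -m creep '[[[1,-43,-20,0,0,0,0],[1,-86,-41,0,0,0,0],[1,-128,-61,0,0,0,0],[1,-171,-82,0,0,0,0],[1,-213,-102,0,0,0,0]]]' && python3 -m creep '[[[1,0,0,40,0,0,0],[1,0,0,80,0,0,0],[1,0,0,120,0,0,0],[1,0,0,160,0,0,0],[1,0,0,180,0,0,0]]]' && python3 -m creep '[[[1,0,0,20,0,0,0],[1,0,0,40,0,0,0],[1,0,0,55,0,0,0],[1,0,0,62,0,0,0],[1,0,0,62,0,0,0]]]'  && python3 -m creep '[[[0.3,0,0,0,0,0,0],[0.3,0,0,0,0,0,0],[0.3,0,0,0,0,0,0],[0.3,0,0,0,0,0,0],[0.3,0,0,0,0,0,0]]]' 25
```

```text
time: 2.0
position: [0.5089, -0.0469, 0.2507]
tool_rot: [1.105, 2.941, 0.001]
ft_force: [1.2, 1.0, -0.5]
grip_width: 1.001
time: 2.5
position: [0.602, -0.2636, 0.2502]
tool_rot: [-1.103, -2.941, -0.0]
ft_force: [0.8, -0.5, 0.9]
grip_width: 0.998
time: 3.0
position: [0.5991, -0.2608, 0.0661]
tool_rot: [-1.103, -2.935, -0.0]
ft_force: [0.8, 0.3, -0.0]
grip_width: 1.001
time: 3.5
position: [0.6008, -0.2618, 0.0076]
tool_rot: [-1.106, -2.938, 0.0]
ft_force: [-0.5, 0.8, -0.3]
grip_width: 0.996
time: 4.0
position: [0.6016, -0.2622, 0.0089]
tool_rot: [1.107, 2.939, 0.0]
ft_force: [-0.4, -0.3, 0.9]
grip_width: 0.628
```

```bash
python3 -m creep '[[[0,0,0,0,0,0,0],[0,0,0,0,0,0,0],[0,0,0,0,0,0,0],[0,0,0,0,0,0,0],[0,0,0,0,0,0,0]]]' 25 && python3 -m creep '[[[0,0,0,-40,0,0,0],[0,0,0,-85,0,0,0],[0,0,0,-130,0,0,0],[0,0,0,-180,0,0,0],[0,0,0,-230,0,0,0]]]' && python3 - <<'E'
from h import *
b=np.array([.4995,.3555]);yaw=.04
c=b+R.from_euler('z',yaw).as_matrix()[:2,:2]@np.array([.045,0]);print(c)
go(*c,.25,.04);go(*(2*b-c),.25,.04)
E
```

```text
time: 4.5
position: [0.6016, -0.262, 0.0087]
tool_rot: [1.108, 2.94, 0.001]
ft_force: [0.8, 1.6, 0.9]
grip_width: 0.477
time: 5.0
position: [0.6005, -0.2622, 0.2399]
tool_rot: [-1.108, -2.938, 0.0]
ft_force: [1.4, -0.1, 0.0]
grip_width: 0.478
[0.5445 0.3573]
turn [-0.001 -0.001  0.809] then shift [621.3 -31.2 -10.1] len 622 q7 1.43 q6 1.43 t 5.0
turn [-0.001 -0.001  0.809] then shift [ 621.3 -121.2  -10.1] len 633 q7 1.43 q6 1.43 t 5.0
```

```bash
python3 -m creep '[[[0,0,0,0,0,0,0.15],[0,0,0,-5,0,0,0.3],[0,0,0,-10,0,0,0.45],[0,0,0,-10,0,0,0.6],[0,0,0,-10,0,0,0.75]]]' && python3 -m creep '[[[0,40,0,0,0,0,0.06],[0,80,0,0,0,0,0.06],[0,120,-5,0,0,0,0.06],[0,160,-10,0,0,0,0.06],[0,205,-15,0,0,0,0.06]]]' && python3 -m creep '[[[0,40,0,0,0,0,0],[0,80,0,0,0,0,0],[0,120,-5,0,0,0,0],[0,160,-10,0,0,0,0],[0,205,-10,0,0,0,0]]]' && python3 -m creep '[[[0,40,0,0,0,0,0],[0,80,0,0,0,0,0],[0,120,-5,0,0,0,0],[0,160,-10,0,0,0,0],[0,200,-10,0,0,0,0]]]' && python3 - <<'E'
from h import *
go(.5445,.3573,.10,.04)
shot("top","t1",(120,160,220,160),3)
E
```

```text
time: 5.5
position: [0.601, -0.2624, 0.2482]
tool_rot: [-2.115, -2.322, 0.001]
ft_force: [0.1, 0.5, -1.1]
grip_width: 0.481
time: 6.0
position: [0.565, -0.0593, 0.248]
tool_rot: [-2.179, -2.264, 0.002]
ft_force: [1.2, -0.7, -0.4]
grip_width: 0.48
time: 6.5
position: [0.5469, 0.145, 0.2485]
tool_rot: [-2.178, -2.263, 0.0]
ft_force: [-0.1, 0.4, -0.3]
grip_width: 0.482
time: 7.0
position: [0.5289, 0.3454, 0.2482]
tool_rot: [-2.176, -2.265, 0.001]
ft_force: [0.5, -0.2, -0.5]
grip_width: 0.48
turn [-0.001  0.     0.   ] then shift [ 11.2  16.1 148.2] len 149 q7 -0.4 q6 1.42 t 7.0
```

View pics/t1.png

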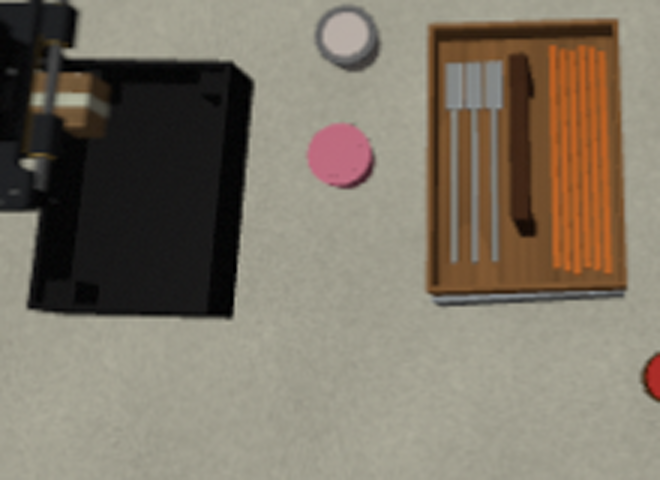

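The carton is held square above the box (the offset is parallax). Now I'll lower it and release.

```bash
python3 -m creep '[[[0,11,16,30,0,0,0],[0,11,16,75,0,0,0],[0,11,16,120,0,0,0],[0,11,16,140,0,0,0],[0,11,16,148,0,0,0]]]' && python3 -m creep '[[[0,0,0,25,0,0,0],[0,0,0,50,0,0,0],[0,0,0,70,0,0,0],[0,0,0,82,0,0,0],[0,0,0,82,0,0,0]]]' && python3 -m creep '[[[0.7,0,0,2,0,0,0],[0.7,0,0,2,0,0,0],[0.7,0,0,2,0,0,0],[0.7,0,0,2,0,0,0]]]' && python3 -m creep '[[[0.7,0,0,-30,0,0,0],[0.7,0,0,-80,0,0,0],[0.7,0,0,-130,0,0,0],[0.7,0,0,-180,0,0,0],[0.7,0,0,-230,0,0,0]]]' && python3 - <<'E'
from h import *
go(.502,-.365,.25,-.2+np.pi/2)
E
```

```text
time: 7.55
position: [0.5435, 0.3542, 0.097]
tool_rot: [-2.177, -2.265, 0.009]
ft_force: [-0.3, 0.2, -1.0]
grip_width: 0.48
time: 8.05
position: [0.5448, 0.3553, 0.0177]
tool_rot: [-2.177, -2.265, 0.003]
ft_force: [-0.5, -0.0, -0.8]
grip_width: 0.484
time: 8.45
position: [0.5459, 0.3562, 0.0176]
tool_rot: [2.176, 2.265, 0.003]
ft_force: [-0.4, 1.0, -0.7]
grip_width: 0.684
time: 8.95
position: [0.5452, 0.3555, 0.2493]
tool_rot: [-2.177, -2.265, -0.002]
ft_force: [1.1, 0.3, -0.6]
grip_width: 0.703
turn [ 0.001 -0.    -1.331] then shift [-100.8 -714.7   -0.7] len 722 q7 -0.39 q6 1.43 t 8.95
```

```bash
python3 -m creep '[[[1,0,0,0,0,0,-0.15],[1,0,0,0,0,0,-0.3],[1,0,0,0,0,0,-0.45],[1,0,0,0,0,0,-0.6],[1,0,0,0,0,0,-0.74]]]' && python3 -m creep '[[[1,0,0,0,0,0,-0.15],[1,0,0,0,0,0,-0.3],[1,0,0,0,0,0,-0.45],[1,0,0,0,0,0,-0.591],[1,0,0,0,0,0,-0.591]]]' && python3 -m creep '[[[1,-7,-48,0,0,0,0],[1,-14,-96,0,0,0,0],[1,-20,-144,0,0,0,0],[1,-27,-191,0,0,0,0],[1,-34,-238,0,0,0,0]]]' && python3 -m creep '[[[1,-7,-48,0,0,0,0],[1,-14,-96,0,0,0,0],[1,-20,-144,0,0,0,0],[1,-27,-191,0,0,0,0],[1,-34,-238,0,0,0,0]]]' && python3 - <<'E'
from fit import *
go(.502,-.365,.25,-.2+np.pi/2)
ims={n:cv2.cvtColor(ctrl.get_image(n),cv2.COLOR_RGB2BGR) for n in("top","side")}
cv2.imwrite("pics/s2.png",ims["side"]);cv2.imwrite("pics/t2.png",ims["top"])
def cart(im):
    L=cv2.GaussianBlur(im,(3,3),0).astype(float);m=((L[...,2]-L[...,0]>28)|(L.max(2)<100)).astype(np.uint8)
    return cv2.morphologyEx(m,cv2.MORPH_CLOSE,np.ones((7,7)))
for c in(("top",),("side",)):print(fit(ims,"carton",(.502,-.365,-.2),cart,True,c))
E
```

```text
time: 9.45
position: [0.5454, 0.3557, 0.2471]
tool_rot: [1.201, 2.902, 0.001]
ft_force: [0.2, 0.2, 0.2]
grip_width: 0.987
time: 9.95
position: [0.5455, 0.3556, 0.2471]
tool_rot: [0.313, 3.126, 0.001]
ft_force: [0.2, 0.2, -0.2]
grip_width: 1.003
time: 10.45
position: [0.5311, 0.1138, 0.2469]
tool_rot: [0.32, 3.125, 0.002]
ft_force: [1.1, -0.6, -0.1]
grip_width: 0.999
time: 10.95
position: [0.5171, -0.1262, 0.2471]
tool_rot: [0.32, 3.124, 0.002]
ft_force: [0.3, 0.8, -0.1]
grip_width: 0.999
turn [ 0.002  0.001 -0.004] then shift [ -32.6 -237.    -2.9] len 239 q7 1.61 q6 1.37 t 10.95
(array([ 0.5005, -0.3657, -0.2157]), np.float64(0.048365487674169344))
(array([ 0.5054, -0.3662, -0.1916]), np.float64(0.04028283694021856))
```

Carton 2 hasn't moved: (0.503, −0.366), yaw −0.2.

```bash
python3 -m creep '[[[1,-7,-48,0,0,0,0],[1,-14,-96,0,0,0,0],[1,-20,-144,0,0,0,0],[1,-27,-191,0,0,0,0],[1,-32,-238,0,0,0,0]]]' && python3 -m creep '[[[1,0,0,40,0,0,0],[1,0,0,80,0,0,0],[1,0,0,120,0,0,0],[1,0,0,160,0,0,0],[1,0,0,180,0,0,0]]]' && python3 -m creep '[[[1,0,0,20,0,0,0],[1,0,0,40,0,0,0],[1,0,0,55,0,0,0],[1,0,0,59,0,0,0],[1,0,0,59,0,0,0]]]' && python3 -m creep '[[[0,0,0,0,0,0,0],[0,0,0,0,0,0,0],[0,0,0,0,0,0,0],[0,0,0,0,0,0,0],[0,0,0,0,0,0,0]]]' 25 && python3 -m creep '[[[0,0,0,0,0,0,0],[0,0,0,0,0,0,0],[0,0,0,0,0,0,0],[0,0,0,0,0,0,0],[0,0,0,0,0,0,0]]]' 25 && python3 -m creep '[[[0,0,0,-40,0,0,0],[0,0,0,-85,0,0,0],[0,0,0,-130,0,0,0],[0,0,0,-180,0,0,0],[0,0,0,-230,0,0,0]]]' && python3 - <<'E'
from h import *
go(.4545,.3537,.25,.04)
E
```

```text
time: 11.55
position: [0.5022, -0.3648, 0.2468]
tool_rot: [0.316, 3.125, 0.001]
ft_force: [0.8, 0.4, 0.0]
grip_width: 1.002
time: 12.05
position: [0.5004, -0.3618, 0.063]
tool_rot: [-0.318, -3.121, -0.004]
ft_force: [0.5, 0.3, 0.4]
grip_width: 0.999
time: 12.55
position: [0.5017, -0.3636, 0.0073]
tool_rot: [-0.315, -3.125, -0.0]
ft_force: [0.0, 0.3, 0.9]
grip_width: 1.001
time: 13.05
position: [0.5018, -0.3639, 0.0078]
tool_rot: [0.313, 3.125, 0.0]
ft_force: [0.3, 0.1, -0.1]
grip_width: 0.632
time: 13.55
position: [0.5017, -0.3637, 0.0076]
tool_rot: [0.313, 3.126, 0.001]
ft_force: [0.4, 0.8, 1.6]
grip_width: 0.481
time: 14.05
position: [0.5011, -0.3638, 0.2391]
tool_rot: [-0.314, -3.126, -0.0]
ft_force: [1.5, -0.5, -1.7]
grip_width: 0.482
turn [-0.   -0.    1.33] then shift [718.7 -17.8 -10.9] len 719 q7 2.2 q6 1.41 t 14.05
```

```bash
python3 -m creep '[[[0,12,46,-5,0,0,0],[0,25,92,-10,0,0,0],[0,38,138,-10,0,0,0],[0,50,185,-10,0,0,0],[0,63,231,-10,0,0,0]]]' && python3 -m creep '[[[0,12,46,0,0,0,0],[0,25,92,0,0,0,0],[0,38,138,0,0,0,0],[0,50,185,0,0,0,0],[0,63,231,0,0,0,0]]]' && python3 -m creep '[[[0,12,46,0,0,0,0],[0,25,92,0,0,0,0],[0,38,138,0,0,0,0],[0,50,185,0,0,0,0],[0,63,231,0,0,0,0]]]' && python3 -m creep '[[[0,0,0,0,0,0,0.15],[0,0,0,0,0,0,0.3],[0,0,0,0,0,0,0.45],[0,0,0,0,0,0,0.6],[0,0,0,0,0,0,0.74]]]' && python3 -m creep '[[[0,0,0,0,0,0,0.15],[0,0,0,0,0,0,0.3],[0,0,0,0,0,0,0.45],[0,0,0,0,0,0,0.59],[0,0,0,0,0,0,0.59]]]' && python3 - <<'E'
from h import *
go(.4545,.3537,.10,.04)
E
```

```text
time: 14.55
position: [0.4852, -0.1231, 0.2474]
tool_rot: [0.313, 3.125, 0.001]
ft_force: [-0.0, 0.9, -1.0]
grip_width: 0.481
time: 15.05
position: [0.4694, 0.1156, 0.2475]
tool_rot: [0.314, 3.125, 0.002]
ft_force: [0.7, 0.2, -0.8]
grip_width: 0.478
time: 15.55
position: [0.4537, 0.3545, 0.2472]
tool_rot: [0.314, 3.126, 0.0]
ft_force: [0.9, -0.3, -0.4]
grip_width: 0.476
time: 16.05
position: [0.454, 0.3525, 0.2471]
tool_rot: [1.432, 2.796, -0.001]
ft_force: [1.1, 0.4, -0.2]
grip_width: 0.479
time: 16.55
position: [0.454, 0.3525, 0.2472]
tool_rot: [2.176, 2.265, -0.001]
ft_force: [0.1, 0.0, -1.0]
grip_width: 0.479
turn [-0.  0.  0.] then shift [  1.2   0.6 147.2] len 147 q7 -0.59 q6 1.38 t 16.55
```

```bash
python3 -m creep '[[[0,1,0,30,0,0,0],[0,1,0,75,0,0,0],[0,1,0,120,0,0,0],[0,1,0,140,0,0,0],[0,1,0,148,0,0,0]]]' && python3 -m creep '[[[0,0,0,25,0,0,0],[0,0,0,50,0,0,0],[0,0,0,70,0,0,0],[0,0,0,83,0,0,0],[0,0,0,83,0,0,0]]]' && python3 -m creep '[[[0.7,0,0,1,0,0,0],[0.7,0,0,1,0,0,0],[0.7,0,0,1,0,0,0],[0.7,0,0,1,0,0,0]]]' && python3 -m creep '[[[0.7,0,0,-30,0,0,0],[0.7,0,0,-80,0,0,0],[0.7,0,0,-130,0,0,0],[0.7,0,0,-180,0,0,0],[0.7,0,0,-230,0,0,0]]]' && python3 -m creep '[[[1,-40,0,-20,0,0,0],[1,-80,0,-40,0,0,0],[1,-120,0,-40,0,0,0],[1,-170,0,-40,0,0,0],[1,-220,0,-40,0,0,0]]]' && python3 - <<'E'
from h import *
go(.5425,0,.29,.08+np.pi/2)
shot("top","t3",(120,160,220,160),3)
E
```

```text
time: 17.05
position: [0.4523, 0.3524, 0.0966]
tool_rot: [2.172, 2.269, -0.008]
ft_force: [0.7, -0.1, -0.9]
grip_width: 0.48
time: 17.55
position: [0.4534, 0.3534, 0.0156]
tool_rot: [2.174, 2.268, -0.003]
ft_force: [0.3, -0.5, -1.3]
grip_width: 0.478
time: 17.95
position: [0.4544, 0.3544, 0.0165]
tool_rot: [-2.175, -2.267, -0.003]
ft_force: [1.2, -0.3, -0.5]
grip_width: 0.683
time: 18.45
position: [0.4538, 0.3536, 0.2482]
tool_rot: [-2.175, -2.266, -0.002]
ft_force: [0.7, 0.7, -0.1]
grip_width: 0.697
time: 18.95
position: [0.4629, 0.1323, 0.2861]
tool_rot: [-2.175, -2.267, -0.002]
ft_force: [1.2, 0.0, 0.1]
grip_width: 0.983
turn [-0.    -0.002  1.533] then shift [ 68.8 138.2  -3.9] len 154 q7 -0.36 q6 1.46 t 18.95
```

View pics/t3.png

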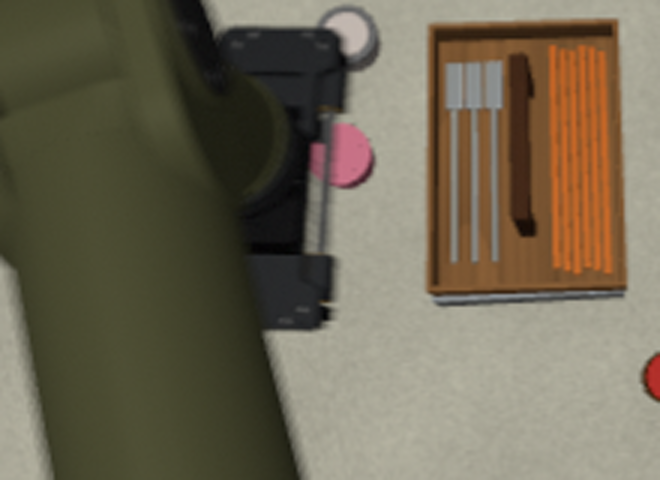

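```bash
python3 - <<'E'
from h import *
f=lambda u,v,z:pix2w("top",((u+.5)/3-.5+120,(v+.5)/3-.5+160),z)
a,b=f(519,54,.176),f(523.5,220,.176);print(a,b,(a+b)/2,np.linalg.norm(a-b),np.arctan2(*(a-b)[::-1]))
c=[f(*p,.107) for p in((429,24),(617,20),(626,290),(429,292))];print(c,np.mean(c,0))
E
python3 -m creep '[[[1,0,0,0,0,0,0.15],[1,0,0,0,0,0,0.3],[1,0,0,0,0,0,0.45],[1,0,0,0,0,0,0.6],[1,0,0,0,0,0,0.75]]]' && python3 -m creep '[[[1,0,0,0,0,0,0.15],[1,0,0,0,0,0,0.3],[1,0,0,0,0,0,0.45],[1,0,0,0,0,0,0.6],[1,0,0,0,0,0,0.75]]]'
python3 - <<'E'
from h import *
shot("top","t4",(110,160,220,120),3)
go(.5425,0,.25,.08+np.pi/2)
E
```

```text
[0.6117 0.0076] [ 0.4735 -0.0063] [0.5426 0.0006] 0.13898409379292315 0.10055772484221248
[array([0.6551, 0.0972]), array([ 0.6685, -0.0715]), array([ 0.4281, -0.0924]), array([0.4168, 0.0751])] [0.5421 0.0021]
time: 19.5
position: [0.4629, 0.1341, 0.2859]
tool_rot: [-2.858, -1.303, -0.001]
ft_force: [-0.3, 0.5, 0.1]
grip_width: 0.996
time: 20.0
position: [0.4629, 0.1341, 0.2859]
tool_rot: [-3.137, -0.165, -0.001]
ft_force: [0.2, 0.0, -0.3]
grip_width: 1.003
turn [-0.001 -0.     0.02 ] then shift [ 68.6 140.   35.9] len 160 q7 -1.86 q6 1.45 t 20.05
```

View pics/t4.png

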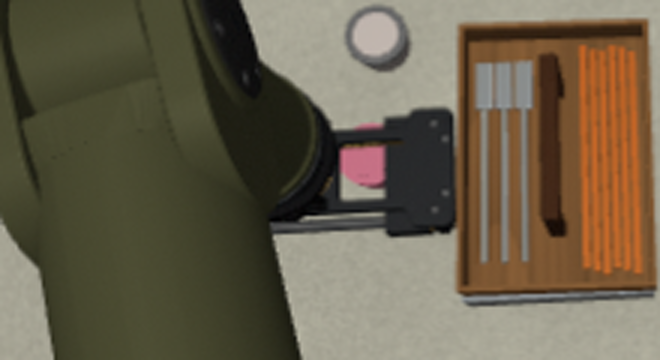

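The caddy is at (0.542, 0.001), yaw 0.09, and the tub hasn't moved. I'll grip the bar next.

```bash
python3 -m creep '[[[1,20,40,5,0,0,0.01],[1,40,80,15,0,0,0.01],[1,60,120,20,0,0,0.01],[1,69,140,36,0,0,0.01],[1,69,140,36,0,0,0.01]]]' && python3 -m creep '[[[1,0,0,30,0,0,0],[1,0,0,60,0,0,0],[1,0,0,90,0,0,0],[1,0,0,102,0,0,0],[1,0,0,102,0,0,0]]]' && python3 -m creep '[[[0,0,0,0,0,0,0],[0,0,0,0,0,0,0],[0,0,0,0,0,0,0],[0,0,0,0,0,0,0],[0,0,0,0,0,0,0]]]' 50 &&  python3 -m creep '[[[0,0,0,0,0,0,0],[0,0,0,0,0,0,0],[0,0,0,0,0,0,0],[0,0,0,0,0,0,0],[0,0,0,0,0,0,0]]]' 50 && python3 -m creep '[[[0,0,0,0,0,0,0],[0,0,0,0,0,0,0],[0,0,0,0,0,0,0],[0,0,0,0,0,0,0],[0,0,0,0,0,0,0]]]' 50
```

```text
time: 20.55
position: [0.547, -0.0017, 0.2482]
tool_rot: [3.135, 0.153, -0.003]
ft_force: [-0.5, 0.6, -0.7]
grip_width: 0.999
time: 21.05
position: [0.5459, 0.0037, 0.1465]
tool_rot: [-3.137, -0.163, 0.005]
ft_force: [0.3, -0.2, -0.0]
grip_width: 1.0
time: 21.55
position: [0.5474, 0.0027, 0.148]
tool_rot: [-3.137, -0.16, -0.001]
ft_force: [-0.9, -0.5, -0.1]
grip_width: 0.629
time: 22.05
position: [0.5471, 0.0024, 0.1475]
tool_rot: [3.137, 0.16, 0.0]
ft_force: [-0.1, -0.7, -0.7]
grip_width: 0.18
time: 22.55
position: [0.5471, 0.0024, 0.1475]
tool_rot: [3.137, 0.159, 0.0]
ft_force: [0.4, -0.8, -1.1]
grip_width: 0.179
```

```bash
python3 -m creep '[[[0,0,0,-10,0,0,0],[0,0,0,-25,0,0,0],[0,0,0,-45,0,0,0],[0,0,0,-65,0,0,0],[0,0,0,-85,0,0,0]]]' && python3 - <<'E'
from h import *
s=ctrl.get_state();y=R.from_rotvec(s["tool_rot"]).as_matrix()[:,1];yaw=np.arctan2(y[1],y[0]);print(y,yaw)
go(.56,-.33,.23,yaw)
shot("side","s4",(200,100,240,200),2.5)
E
```

```text
time: 23.05
position: [0.5467, 0.0028, 0.234]
tool_rot: [-3.137, -0.16, 0.0]
ft_force: [0.0, 0.1, -6.3]
grip_width: 0.175
[ 0.102  -0.9948 -0.0005] -1.4686113780781738
turn [-0.  0.  0.] then shift [-20.8 332.5   4. ] len 333 q7 -1.44 q6 1.35 t 23.05
```

View pics/s4.png

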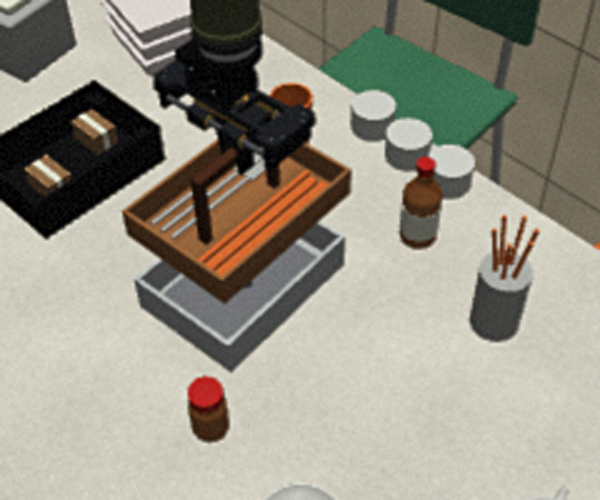

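The caddy is lifted level over the tray, and both cartons lie on the box floor. I'll park the caddy on the free table area.

```bash
python3 -m creep '[[[0,-2,30,0,0,0,0],[0,-5,65,0,0,0,0],[0,-8,100,0,0,0,0],[0,-10,135,0,0,0,0],[0,-10,166,2,0,0,0]]]' && python3 -m creep '[[[0,-2,35,0,0,0,0],[0,-5,70,0,0,0,0],[0,-8,105,0,0,0,0],[0,-10,140,0,0,0,0],[0,-10,166,2,0,0,0]]]' && python3 -m creep '[[[0,0,0,30,0,0,0],[0,0,0,60,0,0,0],[0,0,0,90,0,0,0],[0,0,0,115,0,0,0],[0,0,0,125,0,0,0]]]' && python3 -m creep '[[[0,0,0,6,0,0,0],[0,0,0,12,0,0,0],[0,0,0,16,0,0,0],[0,0,0,19,0,0,0],[0,0,0,19,0,0,0]]]'
```

```text
time: 23.6
position: [0.5536, -0.1653, 0.2309]
tool_rot: [-3.137, -0.159, -0.001]
ft_force: [0.0, -0.5, -6.3]
grip_width: 0.179
time: 24.1
position: [0.5603, -0.3322, 0.2285]
tool_rot: [3.136, 0.158, -0.001]
ft_force: [-0.4, 0.5, -5.7]
grip_width: 0.178
time: 24.6
position: [0.5596, -0.3274, 0.1002]
tool_rot: [-3.134, -0.162, 0.007]
ft_force: [-0.9, 1.3, -6.7]
grip_width: 0.181
time: 25.1
position: [0.5616, -0.3299, 0.0857]
tool_rot: [3.137, 0.16, 0.003]
ft_force: [-0.6, 1.6, -2.8]
grip_width: 0.175
```

```bash
python3 -m creep '[[[0.6,0,0,1,0,0,0],[0.6,0,0,1,0,0,0],[0.6,0,0,1,0,0,0],[0.6,0,0,1,0,0,0],[0.6,0,0,1,0,0,0]]]' && python3 -m creep '[[[0.6,0,0,-10,0,0,0],[0.6,0,0,-50,0,0,0],[0.6,0,0,-100,0,0,0],[0.6,0,0,-150,0,0,0],[0.6,0,0,-200,0,0,0]]]' && python3 - <<'E'
from fit import *
ims={n:cv2.cvtColor(ctrl.get_image(n),cv2.COLOR_RGB2BGR) for n in("top","side")}
a=cv2.resize(ims["top"][160:270,250:350],None,fx=4,fy=4,interpolation=cv2.INTER_CUBIC)
b=cv2.resize(ims["side"][160:270,230:330],None,fx=4,fy=4,interpolation=cv2.INTER_CUBIC)
cv2.imwrite("pics/ts5.png",np.hstack([a,b]))
E
```

```text
time: 25.6
position: [0.5611, -0.3298, 0.0838]
tool_rot: [3.137, 0.16, 0.001]
ft_force: [0.1, -0.3, -0.8]
grip_width: 0.535
time: 26.1
position: [0.5605, -0.3298, 0.2865]
tool_rot: [3.137, 0.159, 0.001]
ft_force: [1.3, 0.0, 0.2]
grip_width: 0.599
```

View pics/ts5.png

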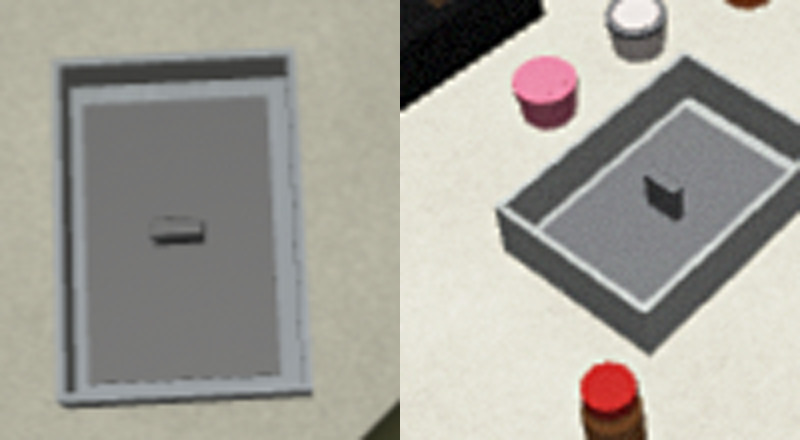

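```bash
python3 - <<'E'
from h import *
f=lambda u,v,z:pix2w("top",((u+.5)/4-.5+250,(v+.5)/4-.5+160),z)
t=np.array([f(*p,.062) for p in((55,62),(291,52),(311,393),(59,402))]);print("tray",t,t.mean(0))
d=np.array([f(*p,.011) for p in((82,99),(267,97),(280,373),(90,387))]);print("div",d,d.mean(0))
for q in(t,d):
    for i,j in((0,3),(1,2)):v=q[i]-q[j];print(np.linalg.norm(v),np.arctan2(v[1],v[0]))
    for i,j in((0,1),(3,2)):v=q[i]-q[j];print(np.linalg.norm(v),np.arctan2(v[1],v[0])-np.pi/2)
print("rib",f(177,223,.051),f(150,223,.051),f(204,224,.051))
print("rib side",pix2w("side",((665)/4-100+230-.4,197/4-.4+160),.035))
go(.545,0,.2865,.06)
E
```

```text
tray [[ 0.6474  0.1012]
 [ 0.6641 -0.0638]
 [ 0.4276 -0.0906]
 [ 0.4121  0.0768]] [0.5378 0.0059]
div [[ 0.6352  0.0877]
 [ 0.6444 -0.0474]
 [ 0.4444 -0.0686]
 [ 0.427   0.0638]] [0.5378 0.0089]
0.23655338371087764 0.10307847391294524
0.23802831349350348 0.11275669917840715
0.16584453640893768 0.10118010509147823
0.168157299806628 0.09250118037976152
0.2095654457674133 0.11446248426973796
0.20119620593082083 0.10559884322316768
0.13544686021240712 0.06819204065325501
0.13353529157399407 0.13028063236787402
rib [0.5397 0.0081] [0.5386 0.0267] [ 0.5401 -0.0106]
rib side [0.5347 0.0011]
turn [ 0.014 -0.003 -1.529] then shift [333.2   1.9   6. ] len 333 q7 -0.73 q6 1.52 t 26.2
```

```bash
python3 -m creep '[[[1,0,0,0,0,0,0.15],[1,0,0,0,0,0,0.3],[1,0,0,0,0,0,0.45],[1,0,0,0,0,0,0.6],[1,0,0,0,0,0,0.75]]]' && python3 -m creep '[[[1,0,0,0,0,0,0.15],[1,0,0,0,0,0,0.3],[1,0,0,0,0,0,0.45],[1,0,0,0,0,0,0.6],[1,0,0,0,0,0,0.75]]]' && python3 -m creep '[[[1,0,0,0,0,0,0.07],[1,0,0,0,0,0,0.07]]]' && python3 - <<'E'
from h import *
go(.54,.006,.15,.1)
E
```

```text
time: 26.7
position: [0.5608, -0.3297, 0.2838]
tool_rot: [-2.975, 1.01, -0.001]
ft_force: [-0.4, 0.5, -0.4]
grip_width: 0.954
time: 27.2
position: [0.5608, -0.3297, 0.2837]
tool_rot: [2.398, -2.029, 0.0]
ft_force: [-0.3, 0.4, 0.1]
grip_width: 1.002
time: 27.4
position: [0.5608, -0.3297, 0.2837]
tool_rot: [-2.332, 2.105, -0.0]
ft_force: [-0.2, 0.6, -0.7]
grip_width: 1.003
turn [-0.    -0.     0.002] then shift [-336.1  -12.8  133.7] len 362 q7 -2.2 q6 1.55 t 27.4
```

```bash
python3 -m creep '[[[1,-42,0,0,0,0,0],[1,-84,-3,0,0,0,0],[1,-126,-6,0,0,0,0],[1,-168,-6,0,0,0,0],[1,-168,-6,20,0,0,0]]]' && python3 -m creep '[[[1,-42,0,0,0,0,0],[1,-84,-3,10,0,0,0],[1,-126,-6,30,0,0,0],[1,-168,-6,60,0,0,0],[1,-168,-6,108,0,0,0]]]' && python3 - <<'E'
from h import *
go(.54,.006,.02,.1)
E
```

```text
time: 27.9
position: [0.5529, -0.1532, 0.2651]
tool_rot: [-2.344, 2.082, -0.0]
ft_force: [1.5, 0.0, 0.1]
grip_width: 1.004
time: 28.4
position: [0.5643, -0.011, 0.1557]
tool_rot: [-2.353, 2.07, 0.029]
ft_force: [1.0, 0.3, -0.1]
grip_width: 1.004
turn [0.007 0.019 0.028] then shift [-19.3  22.4 135.7] len 139 q7 -2.69 q6 1.27 t 28.4
```

The wrist joint hit its range limit, so I'll raise the tool and take the equivalent grasp half a turn back.

```bash
python3 -m creep '[[[1,0,0,-30,0,0,-0.14],[1,0,0,-60,0,0,-0.29],[1,0,0,-90,0,0,-0.44],[1,0,0,-90,0,0,-0.59],[1,0,0,-90,0,0,-0.74]]]' && python3 -m creep '[[[1,0,0,0,0,0,-0.15],[1,0,0,0,0,0,-0.3],[1,0,0,0,0,0,-0.45],[1,0,0,0,0,0,-0.6],[1,0,0,0,0,0,-0.74]]]' && python3 -m creep '[[[1,0,0,0,0,0,-0.15],[1,0,0,0,0,0,-0.3],[1,0,0,0,0,0,-0.45],[1,0,0,0,0,0,-0.6],[1,0,0,0,0,0,-0.74]]]' && python3 -m creep '[[[1,0,0,0,0,0,-0.15],[1,0,0,0,0,0,-0.3],[1,0,0,0,0,0,-0.45],[1,0,0,0,0,0,-0.6],[1,0,0,0,0,0,-0.74]]]' && python3 - <<'E'
from h import *
go(.54,.006,.15,.1)
E
```

```text
time: 28.9
position: [0.5631, -0.0157, 0.2462]
tool_rot: [-2.937, 1.073, 0.028]
ft_force: [-0.1, 0.7, -0.6]
grip_width: 1.003
time: 29.4
position: [0.5624, -0.0157, 0.2451]
tool_rot: [-3.122, -0.061, 0.021]
ft_force: [0.9, 0.4, -1.3]
grip_width: 0.998
time: 29.9
position: [0.5623, -0.0157, 0.245]
tool_rot: [-2.886, -1.184, 0.009]
ft_force: [-0.5, -0.5, -0.0]
grip_width: 1.0
time: 30.4
position: [0.5624, -0.0157, 0.2451]
tool_rot: [-2.262, -2.147, -0.004]
ft_force: [-0.1, 0.1, -0.8]
grip_width: 1.001
turn [-0.014 -0.019 -0.152] then shift [ 23.9 -20.1  95.1] len 100 q7 0.05 q6 1.39 t 30.4
```

```bash
python3 -m creep '[[[1,0,0,0,-0.014,-0.019,-0.14],[1,0,0,0,-0.014,-0.019,-0.152],[1,0,0,0,-0.014,-0.019,-0.152]]]' && python3 -m creep '[[[1,24,-20,20,0,0,0],[1,24,-20,60,0,0,0],[1,24,-20,80,0,0,0],[1,24,-20,95,0,0,0],[1,24,-20,95,0,0,0]]]' && python3 - <<'E'
from h import *
go(.54,.006,.02,.1)
E
```

```text
time: 30.7
position: [0.5624, -0.0154, 0.245]
tool_rot: [-2.118, -2.32, -0.0]
ft_force: [0.1, -0.1, -0.4]
grip_width: 0.998
time: 31.2
position: [0.5391, 0.0062, 0.1482]
tool_rot: [-2.118, -2.319, 0.005]
ft_force: [-0.4, -0.4, 0.3]
grip_width: 1.002
turn [-0.003  0.001 -0.009] then shift [ -0.3   0.9 128.2] len 128 q7 0.14 q6 1.18 t 31.2
```

```bash
python3 -m creep '[[[1,0,1,40,0,0,0],[1,0,1,80,0,0,0],[1,0,1,110,0,0,0],[1,0,1,127,0,0,0],[1,0,1,127,0,0,0]]]' && python3 -m creep '[[[0,0,0,0,0,0,0],[0,0,0,0,0,0,0],[0,0,0,0,0,0,0],[0,0,0,0,0,0,0],[0,0,0,0,0,0,0]]]' 45 && python3 -m creep '[[[0,0,0,0,0,0,0],[0,0,0,0,0,0,0],[0,0,0,0,0,0,0],[0,0,0,0,0,0,0],[0,0,0,0,0,0,0]]]' && python3 -m creep '[[[0,0,0,0,0,0,0],[0,0,0,0,0,0,0]]]' && python3 -m creep '[[[0,0,0,-30,0,0,0],[0,0,0,-70,0,0,0],[0,0,0,-110,0,0,0],[0,0,0,-150,0,0,0],[0,0,0,-190,0,0,0]]]' && python3 - <<'E'
from h import *
go(.4995,.3555,.22,.04)
ims={n:cv2.cvtColor(ctrl.get_image(n),cv2.COLOR_RGB2BGR) for n in("top","side")}
a=cv2.resize(ims["top"][140:290,120:320],None,fx=2,fy=2,interpolation=cv2.INTER_CUBIC)
b=cv2.resize(ims["side"][100:250,180:380],None,fx=2,fy=2,interpolation=cv2.INTER_CUBIC)
cv2.imwrite("pics/ts6.png",np.hstack([a,b]))
E
```

```text
time: 31.7
position: [0.5405, 0.0063, 0.0216]
tool_rot: [-2.117, -2.32, 0.005]
ft_force: [0.1, 0.2, 0.1]
grip_width: 0.998
time: 32.2
position: [0.5417, 0.0068, 0.0234]
tool_rot: [2.116, 2.321, 0.001]
ft_force: [-1.0, 0.3, -0.6]
grip_width: 0.632
time: 32.7
position: [0.541, 0.0066, 0.0228]
tool_rot: [-2.117, -2.321, 0.001]
ft_force: [-1.3, 0.3, 0.0]
grip_width: 0.171
time: 32.9
position: [0.5411, 0.0066, 0.0228]
tool_rot: [-2.117, -2.321, 0.001]
ft_force: [-1.9, 0.1, 0.2]
grip_width: 0.136
time: 33.4
position: [0.541, 0.0065, 0.2143]
tool_rot: [2.117, 2.321, -0.0]
ft_force: [0.2, 0.5, -0.8]
grip_width: 0.137
turn [0.    0.    0.052] then shift [350.4 -27.5  -5.7] len 351 q7 0.11 q6 1.31 t 33.4
```

View pics/ts6.png

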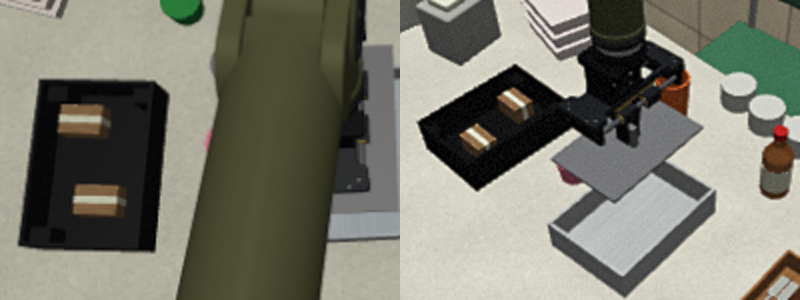

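```bash
python3 - <<'E'
from h import *
f=lambda u,v,z:pix2w("side",((u-400+.5)/2-.5+180,(v+.5)/2-.5+100),z)
l,b,r=f(553,158,.2025),f(613,200,.2025),f(703,127,.2025);print(l,b,r,"centre",(l+r)/2,"sizes",np.linalg.norm(r-b),np.linalg.norm(l-b),"yaw",np.arctan2(*(r-b)[::-1]),np.arctan2(*(l-b)[::-1])-np.pi/2)
print("tcp",ctrl.get_state()["position"])
# expected centres of cartons in the box, from the side picture
print(f(477,138,.042),f(516,101,.042))
E
```

```text
[0.443 0.067] [ 0.4534 -0.0631] [ 0.657  -0.0466] centre [0.55   0.0102] sizes 0.20419462648353998 0.13049427806695788 yaw 0.08083424591388666 0.08024140324781737
tcp [0.5448 0.0066 0.2184]
[0.4517 0.3478] [0.5656 0.3812]
```

Carton 1 looks shifted within the box, so I'll enlarge it before the divider covers it.

```bash
python3 - <<'E'
from h import *
ims={n:cv2.cvtColor(ctrl.get_image(n),cv2.COLOR_RGB2BGR) for n in("top","side")}
g=lambda im:np.clip(im.astype(float)*1.6+20,0,255).astype(np.uint8)
a=cv2.resize(g(ims["top"])[170:270,125:210],None,fx=4.5,fy=4.5,interpolation=cv2.INTER_CUBIC)
b=cv2.resize(g(ims["side"])[120:220,180:270],None,fx=4.5,fy=4.5,interpolation=cv2.INTER_CUBIC)
cv2.imwrite("pics/ts7.png",np.hstack([a,b]))
E
```

```text
(no output)
```

View pics/ts7.png

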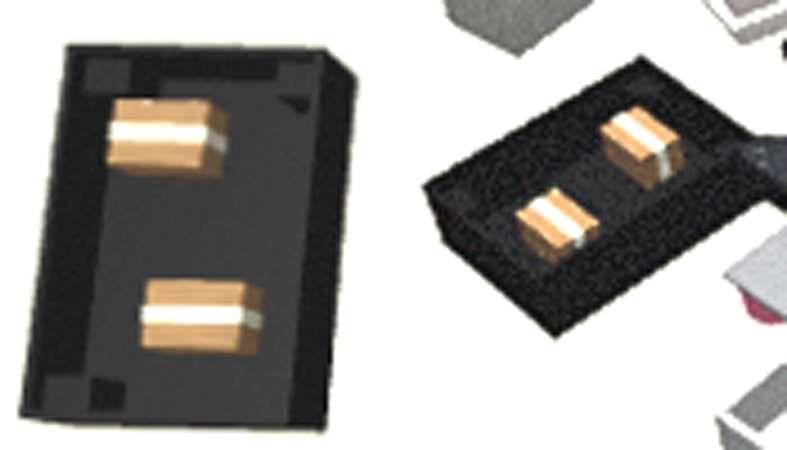

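```bash
python3 - <<'E'
from h import *
ft=lambda u,v,z:pix2w("top",((u+.5)/4.5-.5+125,(v+.5)/4.5-.5+170),z)
fs=lambda u,v,z:pix2w("side",((u-382.5+.5)/4.5-.5+180,(v+.5)/4.5-.5+120),z)
# top-face corner points TL? use strap ends on top face and centre
P={"c1 centre":((157.5,133),(641,128)),"c2 centre":((194,314),(557,213)),"box far-left rim":((67,45),(640,57)),"box near-left":((20,414),(425,187)),"near-right":((325,430),(555,337)),
"c1 -y end strap":((207,138),(660,150)),"c2 -y end strap":((243,317),(577,232)),"c1 +y end":((108,131),(622,113)),"c2 +y end":((142,313),(538,201))}
for k,(a,b) in P.items():
    zs=np.linspace(-.02,.12,141);d=[np.linalg.norm(ft(*a,z)-fs(*b,z)) for z in zs];i=int(np.argmin(d));print(k,"z",round(zs[i],3),"gap",round(d[i],4),ft(*a,zs[i]),fs(*b,zs[i]))
E
```

```text
c1 centre z 0.047 gap 0.0041 [0.5649 0.3902] [0.5686 0.3885]
c2 centre z 0.049 gap 0.0016 [0.4532 0.3493] [0.4546 0.3485]
box far-left rim z 0.066 gap 0.0004 [0.6137 0.4476] [0.614  0.4474]
box near-left z 0.062 gap 0.0017 [0.3861 0.4402] [0.3875 0.4393]
near-right z 0.002 gap 0.0007 [0.3906 0.2752] [0.3913 0.2751]
c1 -y end strap z 0.041 gap 0.0024 [0.5648 0.3609] [0.5668 0.3596]
c2 -y end strap z 0.048 gap 0.0009 [0.4533 0.3193] [0.4542 0.319 ]
c1 +y end z 0.043 gap 0.006 [0.5652 0.4237] [0.5705 0.4209]
c2 +y end z 0.036 gap 0.0041 [0.4532 0.3872] [0.4569 0.3854]
```

Triangulation puts both carton tops at z≈0.045, so carton 1 was knocked about 35 mm but still lies flat on the floor, clear of the ledges. I'll carry the divider over.

```bash
python3 - <<'E'
from h import *
go(.501,.355,.13,.04)
E
python3 -m creep '[[[0,0,0,0,0,0,0.06],[0,35,-3,0,0,0,0.06],[0,75,-6,0,0,0,0.06],[0,115,-10,0,0,0,0.06],[0,155,-13,0,0,0,0.06]]]' && python3 -m creep '[[[0,40,-3,0,0,0,0],[0,80,-6,0,0,0,0],[0,120,-9,0,0,0,0],[0,160,-10,0,0,0,0],[0,190,-12,0,0,0,0]]]' && python3 - <<'E'
from h import *
go(.501,.355,.13,.04)
E
```

```text
turn [ 0.002 -0.001  0.052] then shift [349.5 -26.7  83.4] len 360 q7 0.11 q6 1.31 t 33.6
time: 34.1
position: [0.5124, 0.1608, 0.2106]
tool_rot: [-2.185, -2.256, 0.005]
ft_force: [-0.2, -0.1, -0.9]
grip_width: 0.136
time: 34.6
position: [0.4939, 0.3518, 0.2098]
tool_rot: [-2.182, -2.259, 0.006]
ft_force: [0.6, 0.8, -1.0]
grip_width: 0.129
turn [-0.003  0.002 -0.005] then shift [ 2.9  7.2 79.8] len 80 q7 -0.51 q6 1.33 t 34.6
```

```bash
python3 -m creep '[[[0,2,5,20,-0.002,0.002,-0.005],[0,2,5,50,-0.002,0.002,-0.005],[0,2,5,80,-0.002,0.002,-0.005],[0,2,5,82,-0.002,0.002,-0.005],[0,2,5,82,-0.002,0.002,-0.005]]]' && python3 -m creep '[[[0,0,0,0,0,0,0],[0,0,0,0,0,0,0]]]' && python3 - <<'E'
from h import *
go(.501,.355,.1,.04)
ims={n:cv2.cvtColor(ctrl.get_image(n),cv2.COLOR_RGB2BGR) for n in("top","side")}
g=lambda im:np.clip(im.astype(float)*1.6+20,0,255).astype(np.uint8)
a=cv2.resize(g(ims["top"])[170:270,115:205],None,fx=4.4,fy=4.4,interpolation=cv2.INTER_CUBIC)
b=cv2.resize(g(ims["side"])[120:220,180:270],None,fx=4.4,fy=4.4,interpolation=cv2.INTER_CUBIC)
cv2.imwrite("pics/ts8.png",np.hstack([a,b]))
E
```

```text
time: 35.1
position: [0.4999, 0.3506, 0.1289]
tool_rot: [2.18, 2.262, -0.002]
ft_force: [0.8, -0.0, -0.2]
grip_width: 0.13
time: 35.3
position: [0.5018, 0.352, 0.1324]
tool_rot: [2.18, 2.262, 0.008]
ft_force: [-0.1, 0.2, -1.2]
grip_width: 0.136
turn [ 0.004 -0.003 -0.003] then shift [ 3.  -0.7 32.4] len 33 q7 -0.47 q6 1.18 t 35.3
```

View pics/ts8.png

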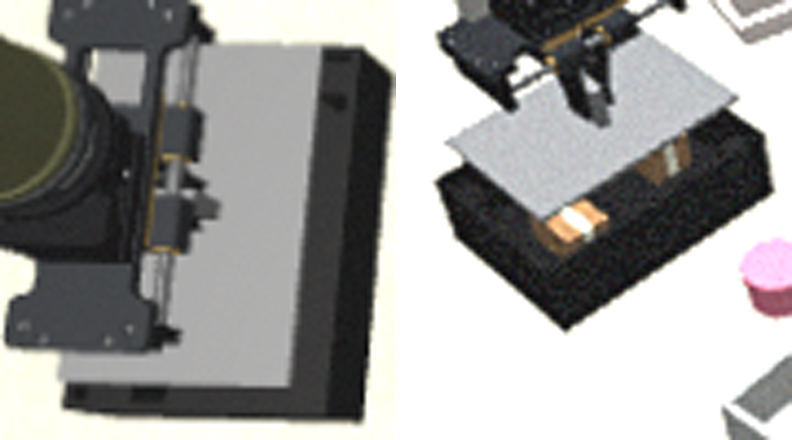

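```bash
python3 - <<'E'
from h import *
ft=lambda u,v,z:pix2w("top",((u+.5)/4.4-.5+115,(v+.5)/4.4-.5+170),z)
fs=lambda u,v,z:pix2w("side",((u-396+.5)/4.4-.5+180,(v+.5)/4.4-.5+120),z)
zp=.1206;e=lambda c,x,y,w:c-R.from_euler('z',w).as_matrix()[:2,:2]@np.array([x,y])
l,b,r=fs(447,143,zp),fs(543,217,zp),fs(740,98,zp)
print("side plate",(l+r)/2,np.linalg.norm(r-b),np.linalg.norm(l-b),np.arctan2(*(r-b)[::-1]))
print("side box centre from L rim,L base,B base,R base",e(fs(438,183,.072),-.116,.081,.04),e(fs(455,234,0),-.116,.081,.04),e(fs(567,329,0),-.116,-.081,.04),e(fs(773,192,0),.116,-.081,.04))
a,b,c=ft(322,45,zp),ft(290,386,zp),ft(59,381,zp)
print("top plate",(a+c)/2,np.linalg.norm(a-b),np.linalg.norm(c-b),np.arctan2(*(a-b)[::-1]))
print("top box from NL rim, FR rim, FR base, NR base",e(ft(64,408,.072),-.116,.081,.04),e(ft(362,47,.072),.116,-.081,.04),e(ft(394,76,0),.116,-.081,.04),e(ft(361,421,0),-.116,-.081,.04))
print(ctrl.get_state()["position"])
E
```

```text
side plate [0.5005 0.3476] 0.19914601940602933 0.12950819901483593 0.0214600307994743
side box centre from L rim,L base,B base,R base [0.5032 0.3514] [0.5057 0.3639] [0.5064 0.3616] [0.5018 0.361 ]
top plate [0.5016 0.3529] 0.2036786219659906 0.13512076610482715 0.04594413612381741
top box from NL rim, FR rim, FR base, NR base [0.503  0.3583] [0.5    0.3592] [0.5002 0.3603] [0.5029 0.3619]
[0.5016 0.3519 0.1321]
```

The plate sits about 6 mm short in y relative to the box centre, which I put at (0.5015, 0.359). I'll correct that and lower in small steps.

```bash
python3 -m creep '[[[0,6,0,0,0,0,0],[0,6,0,10,0,0,0],[0,6,0,20,0,0,0],[0,6,0,30,0,0,0],[0,6,0,30,0,0,0]]]' && python3 -m creep '[[[0,0,0,5,0,0,0],[0,0,0,10,0,0,0],[0,0,0,15,0,0,0],[0,0,0,18,0,0,0],[0,0,0,18,0,0,0]]]' && python3 - <<'E'
from h import *
go(.5015,.358,.0708,.04);print(ctrl.get_state()["ft_force"])
E
```

```text
time: 35.9
position: [0.4994, 0.3564, 0.0982]
tool_rot: [2.18, 2.262, -0.003]
ft_force: [0.0, 0.1, -1.4]
grip_width: 0.13
time: 36.4
position: [0.5005, 0.3574, 0.0822]
tool_rot: [2.18, 2.262, 0.003]
ft_force: [0.2, 0.2, -1.7]
grip_width: 0.136
turn [ 0.001 -0.001 -0.003] then shift [ 0.6  1.1 11.4] len 11 q7 -0.46 q6 1.09 t 36.4
[ 0.1783  0.1796 -1.672 ]
```

```bash
python3 -m creep '[[[0,0,0,3,0,0,0],[0,0,0,6,0,0,0],[0,0,0,9,0,0,0],[0,0,0,11,0,0,0],[0,0,0,11,0,0,0]]]' && python3 -m creep '[[[0,0,0,1,0,0,0],[0,0,0,1,0,0,0]]]'
```

```text
time: 36.9
position: [0.5005, 0.3574, 0.0713]
tool_rot: [2.18, 2.262, 0.003]
ft_force: [0.4, -0.4, -0.4]
grip_width: 0.134
time: 37.1
position: [0.5009, 0.3576, 0.071]
tool_rot: [2.18, 2.262, 0.004]
ft_force: [-1.4, 0.6, -0.1]
grip_width: 0.134
```

```bash
python3 -m creep '[[[0.5,0,0,0,0,0,0],[0.5,0,0,0,0,0,0],[0.5,0,0,0,0,0,0],[0.5,0,0,0,0,0,0],[0.5,0,0,0,0,0,0]]]' && python3 -m creep '[[[0.5,0,0,-15,0,0,0],[0.5,0,0,-50,0,0,0],[0.5,0,0,-90,0,0,0],[0.5,0,0,-120,0,0,0],[0.5,0,0,-120,0,0,0]]]' && python3 -m creep '[[[1,0,0,0,0,0,-0.15],[1,0,0,0,0,0,-0.3],[1,0,0,0,0,0,-0.45],[1,0,0,0,0,0,-0.6],[1,0,0,0,0,0,-0.75]]]' && python3 -m creep '[[[1,0,0,0,0,0,-0.15],[1,0,0,0,0,0,-0.3],[1,0,0,0,0,0,-0.45],[1,0,0,0,0,0,-0.6],[1,0,0,0,0,0,-0.75]]]' && python3 -m creep '[[[1,0,0,0,0,0,-0.07],[1,0,0,0,0,0,-0.07]]]' && python3 - <<'E'
from h import *
go(.666,.189,.2,1.61)
E
```

```text
time: 37.6
position: [0.5008, 0.3576, 0.0708]
tool_rot: [2.18, 2.262, 0.004]
ft_force: [0.1, -0.3, 0.4]
grip_width: 0.466
time: 38.1
position: [0.5035, 0.3589, 0.1974]
tool_rot: [2.18, 2.261, 0.02]
ft_force: [-0.2, 0.2, 1.1]
grip_width: 0.497
time: 38.6
position: [0.5005, 0.3572, 0.191]
tool_rot: [1.19, 2.906, 0.003]
ft_force: [0.3, 1.1, 0.4]
grip_width: 0.868
time: 39.1
position: [0.5005, 0.3571, 0.191]
tool_rot: [0.043, 3.139, 0.002]
ft_force: [-0.8, 0.9, -0.1]
grip_width: 0.999
time: 39.3
position: [0.5006, 0.3571, 0.191]
tool_rot: [-0.057, 3.139, 0.003]
ft_force: [-0.1, -0.2, -0.6]
grip_width: 1.003
turn [ 0.002  0.002 -0.003] then shift [-158.7 -174.5   -9. ] len 236 q7 1.02 q6 1.29 t 39.3
```

```bash
python3 -m creep '[[[1,-33,-35,0,0,0,0],[1,-66,-70,0,0,0,0],[1,-99,-105,-5,0,0,0],[1,-132,-140,-9,0,0,0],[1,-159,-174,-9,0,0,0]]]' && python3 - <<'E'
from h import *
go(.666,.189,.1,1.61)
ims={n:cv2.cvtColor(ctrl.get_image(n),cv2.COLOR_RGB2BGR) for n in("top","side")}
g=lambda im:np.clip(im.astype(float)*1.4+10,0,255).astype(np.uint8)
a=cv2.resize(g(ims["top"])[150:280,120:250],None,fx=3,fy=3,interpolation=cv2.INTER_CUBIC)
b=cv2.resize(g(ims["side"])[110:240,180:310],None,fx=3,fy=3,interpolation=cv2.INTER_CUBIC)
cv2.imwrite("pics/ts9.png",np.hstack([a,b]))
E
```

```text
time: 39.8
position: [0.6676, 0.1875, 0.2007]
tool_rot: [-0.053, 3.137, 0.002]
ft_force: [1.0, 0.5, -0.2]
grip_width: 1.001
turn [ 0.001  0.004 -0.005] then shift [  1.6   1.6 100.7] len 101 q7 1.42 q6 1.36 t 39.8
```

View pics/ts9.png

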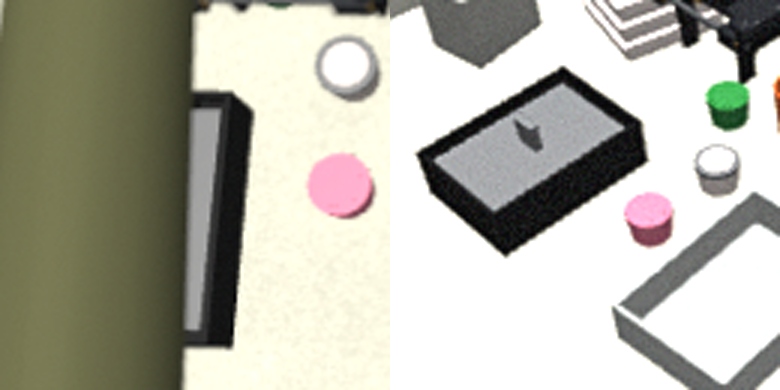

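The divider is seated level and the tub stands where I measured it. I'll pick the tub up.

```bash
python3 -m creep '[[[1,3,1,40,0,0,0],[1,3,1,80,0,0,0],[1,3,1,110,0,0,0],[1,3,1,125,0,0,0],[1,3,1,125,0,0,0]]]' && python3 -m creep '[[[1,0,0,25,0,0,0],[1,0,0,45,0,0,0],[1,0,0,60,0,0,0],[1,0,0,68,0,0,0],[1,0,0,68,0,0,0]]]' && python3 -m creep '[[[0,0,0,0,0,0,0],[0,0,0,0,0,0,0],[0,0,0,0,0,0,0],[0,0,0,0,0,0,0],[0,0,0,0,0,0,0]]]' 25 && python3 -m creep '[[[0,0,0,0,0,0,0],[0,0,0,0,0,0,0],[0,0,0,0,0,0,0]]]' 25 && python3 -m creep '[[[0,0,0,-30,0,0,0],[0,0,0,-70,0,0,0],[0,0,0,-110,0,0,0],[0,0,0,-150,0,0,0],[0,0,0,-190,0,0,0]]]' && python3 - <<'E'
from h import *
go(.5015+.052,.358+.002,.2,1.61)
E
```

```text
time: 40.4
position: [0.6611, 0.1904, 0.0724]
tool_rot: [0.056, -3.139, -0.0]
ft_force: [-0.0, -0.2, 0.0]
grip_width: 0.999
time: 40.9
position: [0.6629, 0.1906, 0.0065]
tool_rot: [-0.057, 3.14, 0.002]
ft_force: [-0.3, 0.0, 0.0]
grip_width: 0.996
time: 41.4
position: [0.6635, 0.1903, 0.0074]
tool_rot: [-0.057, 3.138, 0.003]
ft_force: [-0.4, -1.2, 2.0]
grip_width: 0.683
time: 41.7
position: [0.6635, 0.1903, 0.0073]
tool_rot: [-0.057, 3.138, 0.003]
ft_force: [-0.6, -1.1, 4.4]
grip_width: 0.68
time: 42.2
position: [0.6621, 0.1904, 0.1975]
tool_rot: [-0.058, 3.14, 0.003]
ft_force: [0.9, 0.5, -1.3]
grip_width: 0.684
turn [ 0.002  0.001 -0.003] then shift [101.9 173.7  -2.5] len 201 q7 1.42 q6 1.36 t 42.2
```

```bash
python3 -m creep '[[[0,20,35,0,0,0,0],[0,41,70,0,0,0,0],[0,61,104,0,0,0,0],[0,81,139,0,0,0,0],[0,102,174,0,0,0,0]]]' && python3 -m creep '[[[0,0,0,30,0,0,0],[0,0,0,60,0,0,0],[0,0,0,90,0,0,0],[0,0,0,110,0,0,0],[0,0,0,110,0,0,0]]]' && python3 -m creep '[[[0,0,0,0,0,0,0]]]' && python3 - <<'E'
from h import *
go(.5535,.36,.0665,1.61)
E
```

```text
time: 42.7
position: [0.553, 0.3617, 0.1961]
tool_rot: [-0.057, 3.14, 0.003]
ft_force: [0.6, 0.6, -0.3]
grip_width: 0.684
time: 43.2
position: [0.5517, 0.3592, 0.0823]
tool_rot: [0.058, -3.136, 0.004]
ft_force: [-0.1, 0.9, -0.8]
grip_width: 0.686
time: 43.3
position: [0.5544, 0.3605, 0.0866]
tool_rot: [-0.057, 3.14, 0.002]
ft_force: [0.7, 0.3, 0.1]
grip_width: 0.685
turn [ 0.001  0.001 -0.003] then shift [ 0.9 -0.5 20.1] len 20 q7 1.12 q6 1.13 t 43.3
```

```bash
python3 -m creep '[[[0,0,0,6,0,0,0],[0,0,0,12,0,0,0],[0,0,0,17,0,0,0],[0,0,0,19,0,0,0],[0,0,0,19,0,0,0]]]' && python3 -m creep '[[[0.88,0,0,1,0,0,0],[0.88,0,0,1,0,0,0],[0.88,0,0,1,0,0,0],[0.88,0,0,1,0,0,0]]]' && python3 -m creep '[[[0.88,0,0,-20,0,0,0],[0.88,0,0,-60,0,0,0],[0.88,0,0,-110,0,0,0],[0.88,0,0,-160,0,0,0],[0.88,0,0,-200,0,0,0]]]' && python3 - <<'E'
from h import *
go(.5605,-.33,.27,np.pi/2+.102)
E
```

```text
time: 43.8
position: [0.5545, 0.3604, 0.0675]
tool_rot: [-0.057, 3.14, 0.002]
ft_force: [0.6, 0.2, -0.4]
grip_width: 0.682
time: 44.2
position: [0.5549, 0.3606, 0.0671]
tool_rot: [-0.057, 3.139, 0.003]
ft_force: [-0.3, -0.0, 0.3]
grip_width: 0.865
time: 44.7
position: [0.5548, 0.3603, 0.2705]
tool_rot: [-0.057, 3.137, 0.006]
ft_force: [1.4, 0.3, -0.8]
grip_width: 0.883
turn [ 0.003  0.005 -0.066] then shift [  64.6 -687.3    0.5] len 690 q7 1.08 q6 1.46 t 44.7
```

```bash
python3 -m creep '[[[1,1,-45,0,0,0,0],[1,2,-90,0,0,0,0],[1,3,-135,0,0,0,0],[1,4,-180,0,0,0,0],[1,6,-225,0,0,0,0]]]' && python3 -m creep '[[[1,1,-45,0,0,0,0],[1,2,-90,0,0,0,0],[1,3,-135,0,0,0,0],[1,4,-180,0,0,0,0],[1,6,-225,0,0,0,0]]]' && python3 -m creep '[[[1,0,0,0,0,0,0.15],[1,0,0,0,0,0,0.3],[1,0,0,0,0,0,0.45],[1,0,0,0,0,0,0.6],[1,0,0,0,0,0,0.74]]]' && python3 -m creep '[[[1,0,0,0,0,0,0.15],[1,0,0,0,0,0,0.3],[1,0,0,0,0,0,0.45],[1,0,0,0,0,0,0.6],[1,0,0,0,0,0,0.74]]]' && python3 -m creep '[[[1,0,0,0,0,0,0.15],[1,0,0,0,0,0,0.3],[1,0,0,0,0,0,0.45],[1,0,0,0,0,0,0.6],[1,0,0,0,0,0,0.74]]]' && python3 -m creep '[[[1,0,0,0,0,0,0.15],[1,0,0,0,0,0,0.3],[1,0,0,0,0,0,0.45],[1,0,0,0,0,0,0.6],[1,0,0,0,0,0,0.74]]]' && python3 - <<'E'
from h import *
go(.5605,-.33,.27,np.pi/2+.102)
shot("side","s10",(180,90,270,200),2.8)
E
```

```text
time: 45.2
position: [0.5564, 0.1332, 0.2668]
tool_rot: [-0.057, 3.138, 0.003]
ft_force: [0.4, 0.6, 0.4]
grip_width: 1.0
time: 45.7
position: [0.5586, -0.0918, 0.2665]
tool_rot: [-0.057, 3.138, 0.003]
ft_force: [0.8, -0.1, -0.3]
grip_width: 0.999
time: 46.2
position: [0.5587, -0.0901, 0.2663]
tool_rot: [1.091, 2.944, 0.004]
ft_force: [0.2, -0.2, 0.8]
grip_width: 1.002
time: 46.7
position: [0.5587, -0.09, 0.2663]
tool_rot: [2.083, 2.352, 0.005]
ft_force: [-0.9, -1.6, -0.3]
grip_width: 0.997
time: 47.2
position: [0.5587, -0.09, 0.2663]
tool_rot: [-2.792, -1.439, -0.005]
ft_force: [0.5, -0.2, 0.6]
grip_width: 1.003
time: 47.7
position: [0.5587, -0.09, 0.2663]
tool_rot: [-3.122, -0.332, -0.004]
ft_force: [-0.3, 0.4, -1.0]
grip_width: 1.002
turn [-0.002 -0.003  0.11 ] then shift [-22.7 238.9  -3.7] len 240 q7 -1.12 q6 1.42 t 47.7
```

View pics/s10.png

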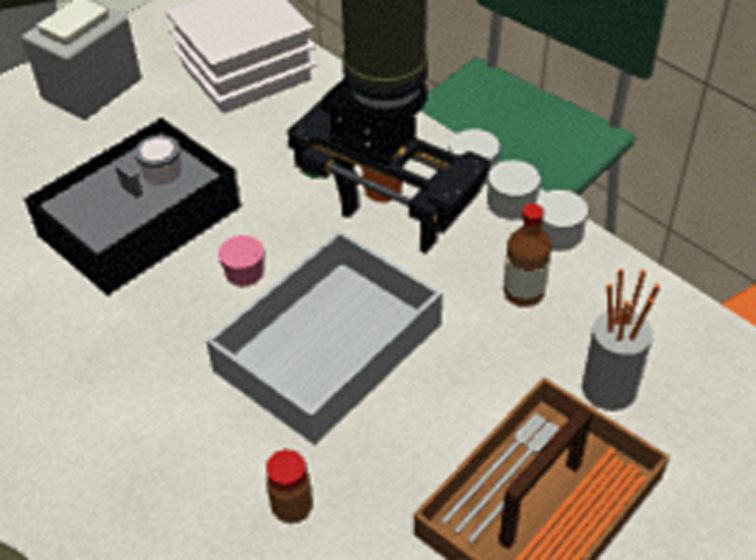

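The tub stands upright on the divider beside the rib, and the caddy is where I parked it. I'll pick the caddy up again.

```bash
python3 -m creep '[[[1,0,0,0,0,0,0.11],[1,0,0,0,0,0,0.11]]]' && python3 -m creep '[[[1,-5,48,0,0,0,0],[1,-10,96,0,0,0,0],[1,-15,144,0,0,0,0],[1,-19,192,0,0,0,0],[1,-23,239,0,0,0,0]]]' && python3 -m creep '[[[1,0,0,30,0,0,0],[1,0,0,60,0,0,0],[1,0,0,85,0,0,0],[1,0,0,85,0,0,0]]]' && python3 - <<'E'
from h import *
go(.5608,-.3298,.085,np.pi/2+.102)
E
```

```text
time: 47.95
position: [0.5587, -0.0899, 0.2662]
tool_rot: [-3.135, -0.172, -0.004]
ft_force: [-0.3, -0.4, -0.1]
grip_width: 1.0
time: 48.45
position: [0.5618, -0.3316, 0.2656]
tool_rot: [-3.135, -0.178, -0.004]
ft_force: [0.3, 0.5, 1.5]
grip_width: 1.0
time: 48.85
position: [0.56, -0.3283, 0.1769]
tool_rot: [-3.131, -0.175, 0.006]
ft_force: [1.0, 1.1, -0.0]
grip_width: 1.002
turn [-0.005  0.003  0.009] then shift [ 0.6  1.6 91.9] len 92 q7 -0.67 q6 1.34 t 48.85
```

```bash
python3 -m creep '[[[1,0,0,30,0,0.003,0.009],[1,0,0,60,0,0.003,0.009],[1,0,0,85,0,0.003,0.009],[1,0,0,94,0,0.003,0.009],[1,0,0,94,0,0.003,0.009]]]' && python3 -m creep '[[[0,0,0,0,0,0,0],[0,0,0,0,0,0,0],[0,0,0,0,0,0,0],[0,0,0,0,0,0,0],[0,0,0,0,0,0,0]]]' 50 && python3 -m creep '[[[0,0,0,0,0,0,0],[0,0,0,0,0,0,0],[0,0,0,0,0,0,0],[0,0,0,0,0,0,0],[0,0,0,0,0,0,0]]]' && python3 -m creep '[[[0,0,0,0,0,0,0],[0,0,0,0,0,0,0],[0,0,0,0,0,0,0]]]' && python3 -m creep '[[[0,0,0,-20,0,0,0],[0,0,0,-50,0,0,0],[0,0,0,-85,0,0,0],[0,0,0,-120,0,0,0],[0,0,0,-145,0,0,0]]]' && python3 - <<'E'
from h import *
go(.5455,.0042,.23,np.pi/2+.102)
E
```

```text
time: 49.35
position: [0.562, -0.3294, 0.0867]
tool_rot: [-3.135, -0.158, -0.007]
ft_force: [0.9, -1.2, 1.0]
grip_width: 1.002
time: 49.85
position: [0.5622, -0.3298, 0.0871]
tool_rot: [-3.136, -0.156, -0.009]
ft_force: [0.3, 0.2, 0.4]
grip_width: 0.631
time: 50.35
position: [0.562, -0.3298, 0.0866]
tool_rot: [-3.136, -0.155, -0.008]
ft_force: [1.1, 1.2, -0.1]
grip_width: 0.173
time: 50.65
position: [0.562, -0.3298, 0.0866]
tool_rot: [-3.136, -0.155, -0.008]
ft_force: [0.3, -0.1, -1.5]
grip_width: 0.177
time: 51.15
position: [0.5609, -0.3298, 0.2325]
tool_rot: [-3.136, -0.155, -0.007]
ft_force: [0.8, -0.0, -7.2]
grip_width: 0.18
turn [-0.002 -0.005 -0.003] then shift [  18.7 -333.9    2.5] len 334 q7 -0.7 q6 1.43 t 51.15
```

```bash
python3 -m creep '[[[0,2,-35,0,0,0,0],[0,4,-70,0,0,0,0],[0,6,-105,0,0,0,0],[0,8,-140,0,0,0,0],[0,9,-167,0,0,0,0]]]' && python3 -m creep '[[[0,2,-35,0,0,0,0],[0,4,-70,0,0,0,0],[0,6,-105,0,0,0,0],[0,8,-140,0,0,0,0],[0,9,-167,0,0,0,0]]]' && python3 -m creep '[[[0,0,0,20,-0.002,-0.005,0],[0,0,0,40,-0.002,-0.005,0],[0,0,0,50,-0.002,-0.005,0],[0,0,0,50,-0.002,-0.005,0],[0,0,0,50,-0.002,-0.005,0]]]' && python3 - <<'E'
from h import *
go(.546,.0042,.15,np.pi/2+.102)
ims={n:cv2.cvtColor(ctrl.get_image(n),cv2.COLOR_RGB2BGR) for n in("top","side")}
a=cv2.resize(ims["top"][150:280,240:370],None,fx=3,fy=3,interpolation=cv2.INTER_CUBIC)
b=cv2.resize(ims["side"][150:280,230:360],None,fx=3,fy=3,interpolation=cv2.INTER_CUBIC)
cv2.imwrite("pics/ts11.png",np.hstack([a,b]))
E
```

```text
time: 51.65
position: [0.5526, -0.1594, 0.2302]
tool_rot: [-3.133, -0.159, -0.003]
ft_force: [0.9, -0.2, -7.2]
grip_width: 0.178
time: 52.15
position: [0.5446, 0.0072, 0.2308]
tool_rot: [-3.134, -0.159, -0.003]
ft_force: [0.9, -0.2, -7.0]
grip_width: 0.179
time: 52.65
position: [0.5464, 0.0038, 0.1824]
tool_rot: [3.137, 0.154, -0.0]
ft_force: [0.4, 0.6, -5.5]
grip_width: 0.179
turn [ 0.001  0.    -0.004] then shift [-0.3 -0.4 32.4] len 32 q7 -1.39 q6 1.25 t 52.65
```

View pics/ts11.png

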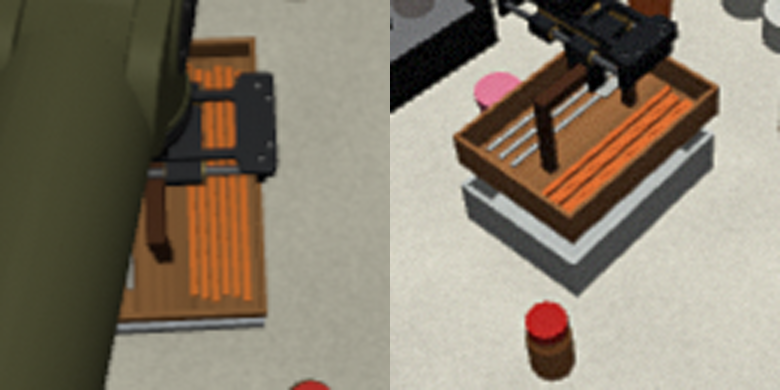

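```bash
python3 -m creep '[[[0,0,0,8,0,0,0],[0,0,0,16,0,0,0],[0,0,0,24,0,0,0],[0,0,0,30,0,0,0],[0,0,0,32,0,0,0]]]' && python3 -m creep '[[[0,0,0,2,0,0,0],[0,0,0,2,0,0,0]]]' && python3 - <<'E'
from h import *
go(.546,.0042,.148,np.pi/2+.102);print(ctrl.get_state()["ft_force"],ctrl.get_state()["position"])
E
```

```text
time: 53.25
position: [0.5457, 0.0042, 0.1491]
tool_rot: [3.137, 0.155, -0.003]
ft_force: [-0.7, 0.5, -5.3]
grip_width: 0.181
time: 53.45
position: [0.5467, 0.0041, 0.1486]
tool_rot: [3.137, 0.155, 0.001]
ft_force: [-0.3, 0.2, -4.6]
grip_width: 0.182
turn [ 0.    -0.001 -0.003] then shift [-0.7 -0.1  0.6] len 1 q7 -1.36 q6 1.19 t 53.45
[-0.2913  0.1575 -4.5542] [0.5467 0.0041 0.1486]
```

```bash
python3 -m creep '[[[0,0,0,1,0,0,0],[0,0,0,2,0,0,0],[0,0,0,2,0,0,0]]]' && python3 -m creep '[[[0.6,0,0,0,0,0,0],[0.6,0,0,0,0,0,0],[0.6,0,0,0,0,0,0],[0.6,0,0,0,0,0,0],[0.6,0,0,0,0,0,0]]]' && python3 -m creep '[[[0.6,0,0,-10,0,0,0],[0.6,0,0,-50,0,0,0],[0.6,0,0,-90,0,0,0],[0.6,0,0,-130,0,0,0],[0.6,0,0,-150,0,0,0]]]' && python3 -m creep '[[[0.6,0,45,0,0,0,0],[0.6,0,90,0,0,0,0],[0.6,0,135,0,0,0,0],[0.6,0,180,0,0,0,0],[0.6,0,225,0,0,0,0]]]' && python3 -m creep '[[[0.6,0,45,0,0,0,0],[0.6,0,90,0,0,0,0],[0.6,0,90,0,0,0,0]]]' && python3 - <<'E'
from h import *
ims={n:cv2.cvtColor(ctrl.get_image(n),cv2.COLOR_RGB2BGR) for n in("top","side")}
g=lambda im:np.clip(im.astype(float)*1.4+10,0,255).astype(np.uint8)
a=cv2.resize(g(ims["top"])[145:285,125:345],None,fx=3.6,fy=3.6,interpolation=cv2.INTER_CUBIC)[:,:396]
a=cv2.resize(g(ims["top"])[155:275,125:345],None,fx=1.8,fy=1.8,interpolation=cv2.INTER_CUBIC)
a=cv2.resize(g(ims["top"])[155:275,125:345],(660,360),interpolation=cv2.INTER_CUBIC)
b=cv2.resize(g(ims["side"])[125:245,185:345],(320,240),interpolation=cv2.INTER_CUBIC)
c=cv2.resize(g(ims["side"]),(340,240))
cv2.imwrite("pics/ts12.png",np.vstack([a,np.hstack([b,c])]))
for n in ims:cv2.imwrite(f"pics/{n}12.png",ims[n])
from fit import *
for sh,f in(("caddy",brown),("traycaddy",nontable)):print(sh,fit(ims,sh,(.543,.002,.09),f,True,("top",)))
E
```

```text
time: 53.75
position: [0.5468, 0.0042, 0.1485]
tool_rot: [-3.137, -0.155, -0.001]
ft_force: [-7.3, 0.8, 11.0]
grip_width: 0.18
time: 54.25
position: [0.5466, 0.0043, 0.1463]
tool_rot: [3.137, 0.156, 0.001]
ft_force: [0.6, 1.0, -0.2]
grip_width: 0.539
time: 54.75
position: [0.5478, 0.0038, 0.3007]
tool_rot: [-3.137, -0.155, -0.009]
ft_force: [-0.2, 0.1, -1.2]
grip_width: 0.598
time: 55.25
position: [0.569, -0.221, 0.2973]
tool_rot: [3.137, 0.157, 0.002]
ft_force: [0.5, -0.6, -0.1]
grip_width: 0.595
time: 55.55
position: [0.5736, -0.3185, 0.2965]
tool_rot: [3.132, 0.135, -0.004]
ft_force: [-0.5, -0.6, -0.4]
grip_width: 0.599
caddy (array([0.542 , 0.0037, 0.0981]), np.float64(0.03862133458018836))
traycaddy (array([0.5398, 0.    , 0.1121]), np.float64(0.1686007781865528))
```

View pics/ts12.png

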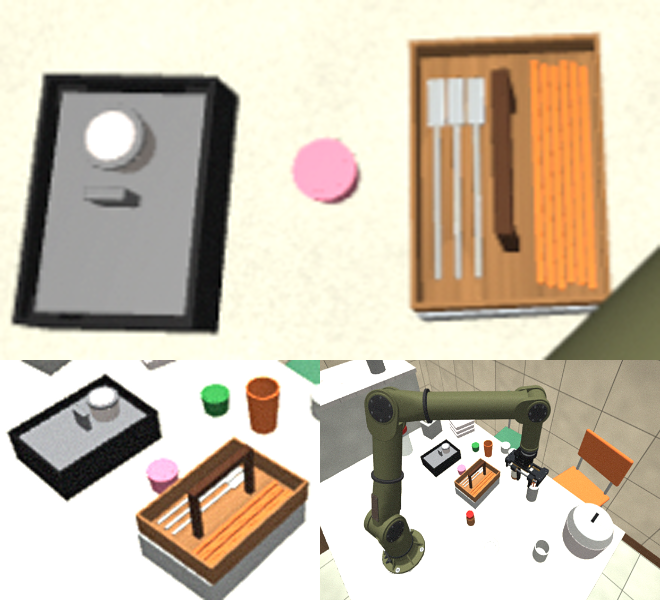

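The last picture shows everything in place: the divider seated in the box rim, the tub upright at (112,135), the caddy square on the tray, and the gripper clear. Handing in.

```bash
python3 -c "
from bench import ctrl
print(ctrl.get_state()['time'],ctrl.get_state()['ft_force']);print(ctrl.close_job())"
```

```text
55.65 [ 0.73938     1.03798176 -1.13949727]
the job is handed in; nothing more can be done
None
```

The lunch box is packed and I handed the job in at 55.7 s of the 210 s. No verdict was reported.

**What I did:** I put both snack cartons (only two were there) on the box floor. I parked the caddy on the table, laid the divider on the ledges, stood the one white tub on it, and put the caddy back on the tray.

**Last checks:**
- **Divider:** it looks level. I released it within about 3 mm of my estimate of the box centre, and contact came at the seated height. My estimates of that centre differed by up to 8 mm between views.
- **Tub:** it stands upright on the divider beside the rib.
- **Caddy:** the top-view fit gives (0.542, 0.004), yaw 0.098. The start values were (0.542, 0.001) and 0.07–0.10, depending on the fit.
- **Other things:** those in the last picture look unmoved. The gripper was holding nothing and clear of everything.

**What disagreed or went wrong:**
- The two cameras differ by 4–5 mm. The combined tray-and-caddy outline fitted poorly (residual 0.17), so I did not use it.
- One carton had shifted about 35 mm inside the box before the divider went on. Triangulation showed it still flat and clear of the ledges.
- The wrist joint reached its range limit once, and I redid that approach half a turn round.

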